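Shut down the interlocked switch bank

TASK

Shut down the saw bench at its switch bank before the blade is changed: pull the three black levers (power feed, saw, dust extractor) all the way over towards you to off, fully home against their stops, and then the red main lever likewise. The bank is interlocked: the feed has to be off before the saw, the saw before the extractor and all three before the main, but nothing shows which black lever is which, so try them gently and never force one that will not go. Leave everything else on the bench as it lies.

Things in the scene. Friction and masses are not known exactly. Their poses are not given: they have to be found in the camera images.
- console: grey steel box of the switch bank, 260 (x) x 470 (y) x 100 mm, fixed; origin under its centre, +x away from the robot, +y left. On top four switch cases, 150 (x) x 80 (y) x 35 mm, at x = 0: three grey with black grips at y = 50 (left), -50 (mid), -150 mm (right), a yellow one with the red grip at y = 165 mm. Far red marks: on; near green marks: off. All start on. Conduits reach 60 mm out of its left end
- lever_left: Lever with a black grip: steel bar 20 x 7 mm, then a round grip 20 mm thick, 55 to 127 mm from the pivot. Origin: the pivot, 115 mm above the bench, axis along console y. Swings 0.98 rad, 0.49 each side of upright; on: leans to console +x (away from the robot). The left of the three black ones; any of them may be the extractor's. Over 40 N bends the locking gear.
- lever_mid: Lever with a black grip: steel bar 20 x 7 mm, then a round grip 20 mm thick, 55 to 127 mm from the pivot. Origin: the pivot, 115 mm above the bench, axis along console y. Swings 0.98 rad, 0.49 each side of upright; on: leans to console +x (away from the robot). The mid of the three black ones; any of them may be the extractor's. Over 40 N bends the locking gear.
- lever_right: Lever with a black grip: steel bar 20 x 7 mm, then a round grip 20 mm thick, 55 to 127 mm from the pivot. Origin: the pivot, 115 mm above the bench, axis along console y. Swings 0.98 rad, 0.49 each side of upright; on: leans to console +x (away from the robot). The right of the three black ones; any of them may be the extractor's. Over 40 N bends the locking gear.
- lever_main: Lever with the red grip: steel bar 20 x 7 mm, then a round grip 20 mm thick, 55 to 127 mm from the pivot. Origin: the pivot, 115 mm above the bench, axis along console y. Swings 0.98 rad, 0.49 each side of upright; on: leans to console +x (away from the robot). The main isolator. Over 40 N bends the locking gear.
- grip_left (a point): Middle of the grip, 95 mm from the pivot: 45 mm to console +x of it fully on, 45 mm to -x fully off, then 199 mm above the bench (210 upright). Some 6 N here moves a free lever and it stays where left; a locked one stops dead within 0.1 rad. Rubber-buffered stops at both ends; a lever 1.5 degrees short of its off stop still locks the main, 2.5 degrees the next lever
- grip_mid (a point): Middle of the grip, 95 mm from the pivot: 45 mm to console +x of it fully on, 45 mm to -x fully off, then 199 mm above the bench (210 upright). Some 6 N here moves a free lever and it stays where left; a locked one stops dead within 0.1 rad. Rubber-buffered stops at both ends; a lever 1.5 degrees short of its off stop still locks the main, 2.5 degrees the next lever
- grip_right (a point): Middle of the grip, 95 mm from the pivot: 45 mm to console +x of it fully on, 45 mm to -x fully off, then 199 mm above the bench (210 upright). Some 6 N here moves a free lever and it stays where left; a locked one stops dead within 0.1 rad. Rubber-buffered stops at both ends; a lever 1.5 degrees short of its off stop still locks the main, 2.5 degrees the next lever
- grip_main (a point): Middle of the grip, 95 mm from the pivot: 45 mm to console +x of it fully on, 45 mm to -x fully off, then 199 mm above the bench (210 upright). Some 8 N here moves a free lever and it stays where left; a locked one stops dead within 0.1 rad. Rubber-buffered stops at both ends; a lever 1.5 degrees short of its off stop still locks the main, 2.5 degrees the next lever
- padlock: blue padlock lying on the console's front edge, 44 x 70 x 20 mm; not part of the job (origin on its underside)
- screwdriver: screwdriver with yellow handle, 180 mm; not part of the job (origin on its underside)
- clamp: steel bar clamp with red handle, 360 mm, lying flat; not part of the job (origin on its underside)
- mallet: wooden mallet, 300 mm, lying, head 85 mm high; not part of the job (origin on its underside)
- glue: white glue bottle, orange cap, 60 mm thick, 150 mm high; not part of the job (origin on its underside)
- chisel: wood chisel, 240 mm; not part of the job (origin on its underside)
- rim_segment: curved plywood piece of a wheel rim, about 180 x 60 x 18 mm; not part of the job (origin on its underside)
- hub: turned wooden wheel hub, 90 mm across, 50 mm high; not part of the job (origin on its underside)

How it is judged:
On the way:
1. all three black levers are fully off while the red main lever is still on (x of each of grip_left, grip_mid, grip_right in the frame of console below -0.041 m and x of grip_main in the frame of console above 0.02 m), for 0.2 s.
At the end, for the whole second after the job is handed in: all four levers lean fully towards the robot: each grip's middle is at least 41 mm to the console's -x side of its pivot (45 mm is fully home), at rest and released (x of each of grip_left, grip_mid, grip_right, grip_main in the frame of console below -0.041 m and linear speed of each of lever_left, lever_mid, lever_right, lever_main below 0.02 m/s); the robot touches nothing.
It fails at once if a lever is forced: the robot presses on it with more than 40 N ((contact force between lever_left and the fingers above 40 N or contact force between lever_left and the arm above 40 N) or (contact force between lever_mid and the fingers above 40 N or contact force between lever_mid and the arm above 40 N) or (contact force between lever_right and the fingers above 40 N or contact force between lever_right and the arm above 40 N) or (contact force between lever_main and the fingers above 40 N or contact force between lever_main and the arm above 40 N)).
It fails at once if a thing that is not part of the job is moved by more than 30 mm (distance of any of padlock, screwdriver, clamp, mallet, glue, chisel, rim_segment, hub from where it was at the start of the episode above 0.03 m).
It also fails if it takes over 72 s, if anything falls off the work surface, if the arm or the gripper's body presses on something with over 40 N, if the wrist force passes 120 N, or if a joint passes its speed limit or range.

ROBOT

A 7-joint arm with a two-finger parallel gripper is mounted at the origin on the work surface. World frame = base frame: x ahead of the robot, y to its left, z up, the work surface at z = 0. Lengths are in m, angles in rad, forces in N, time in s.
With the tool pointing down it reaches from about 0.425 to 1.025 m from the base axis. Payload 3.6 kg.
Tool frame: the origin (TCP) lies midway between the tips of the shut fingers; the grasp point (between the pads) lies 19 mm behind it; z points along the fingers, y is the direction in which the jaws open and shut (so a half turn about z gives the same grasp; the last joint's range is limited). The gripper opens to 85 mm and grips with 20 to 120 N. Pads are 22 mm wide; open, the fingers measure 114 mm over their backs; the gripper's body (76 mm by 85 mm) begins 54 mm behind the grasp point. The pads swing forward as they close: fully open they stand 13 mm farther back than shut.
Start: joints at [-0.093, 0.591, 0.048, 1.609, -0.033, 0.943, -0.034], TCP at [0.725, 0, 0.231] pointing down, gripper open.
Joint ranges: [-2.69, 2.69], [-0.47, 2.24], [-1.27, 1.36], [0.19, 2.51], [-1.53, 4.68], [0.08, 2.07], [-3.09, 3.09]. Speed limits (rad/s): [2.57, 2.57, 3.14, 3.14, 3.14, 3.14, 3.14].

INTERFACE

Orientations are given as a unit quaternion [x, y, z, w].
In Python, from station import readout, cams, arm gives the robot as it stands. The module is installed in compiled form; this text tells all that it offers.
- The arm moves only by the tool apply_moves, never from a script. Its argument "deltas" is a list of rows, each an object of numbers: "dx", "dy", "dz": the shift along the tool's x, y, z in mm; "wx", "wy", "wz": the turn, a rotation vector about the tool's x, y, z in units of 5 degrees (1.0 is 5 degrees); "gripper": the opening, from -1 (shut) to 1 (fully open), so that 0 is half open. A call has 1 to 8 rows; each row is the pose to reach, as a shift and turn from the pose measured when the call began, along the tool's axes at that moment; what a row does not reach only later rows make up. A row lasts 1/12 s, in which the tool goes at most 41.7 mm and 7.16 degrees, less where a joint would pass 70% of its speed; a pose out of reach is approached as far as the arm can. A call with a gripper value outside its range is refused whole. The fingers move at their own pace and stop on an object; the grip force is fixed at half the most. Time passes only in rows, so rows that repeat a pose let the fingers close. It gives the time, the measured TCP pose, the force and the opening at its end, in the units of the state.
- readout.sense(): the state, without advancing time (a new reading comes with each control period).
- cams.grab_frame(name): name is "scene" or "side" or "wrist"; returns a dict with "pixels" (400x640x3 uint8, red, green, blue), "fx", "fy", "cx", "cy" (pixels), "k1" (the pictures are not rectified: a ray, as slopes to the right and down, at radius r is drawn at 1 + k1 r^2 times it, then the intrinsics apply), "R" (3x3) and "t" (3): a world point X has camera coordinates R X + t; the wrist camera has in their place "tool_from_camera" (4x4, takes a point from camera to tool coordinates, whose origin is the TCP and whose axes are the flange's). Camera axes: x right, y down, z forward; pixel columns grow to the right and rows downward; lengths in m; the calibration is good to about 2 mm. A picture is of the moment at which its call begins: read the wrist's pose just before it. There is no depth.
- arm.finish_job(): hands the job in, once; it reports no verdict.
The state is a dict: "time_s": time; "joint_positions": joint angles; "qd": joint speeds; "joint_efforts": joint torques, N m; "eef_pos": TCP position; "tool_rot": TCP orientation; "wrist_force": force on the tool from outside, world axes, zero at the start; "ft_torque": the same for the moment, N m; "finger_gap": finger opening in m.
Only numpy, scipy, OpenCV 4.12 (cv2) and the standard library are available. Lean on these libraries where they do the work, as an engineer would, in place of code of your own. Each camera call takes 0.05 s, during which the arm holds its last target.

## Working session

There is one attempt and no reset: what is moved stays moved. The work goes in short steps, Python scripts to look and compute and a tool call to move; the robot and the scene stay as the last step left them, time stands still between calls to the robot, and variables do not carry over. Pictures are saved under pics/ and viewed, and the job is handed in when it is done.

Besides the shell and the picture viewer there is one more tool, called after ">>>" by a JSON object that holds its "method" and its "body". apply_moves: Moves the arm, as the interface text tells. Its arguments: {"type":"object","properties":{"deltas":{"type":"array","items":{"type":"object","properties":{"dx":{"type":"number"},"dy":{"type":"number"},"dz":{"type":"number"},"wx":{"type":"number"},"wy":{"type":"number"},"wz":{"type":"number"},"gripper":{"type":"number"}}}}},"required":["deltas"]}

```bash
mkdir -p pics; python3 - <<'E'
from station import readout, cams, arm
import cv2
s=readout.sense();print(s)
for n in ("scene","side","wrist"):
    f=cams.grab_frame(n);cv2.imwrite(f"pics/a_{n}.png",f["pixels"][:,:,::-1])
    print(n,{k:v for k,v in f.items() if k!="pixels"})
E
```

```text
{'time_s': 0.0, 'joint_positions': array([-0.09351955,  0.5921354 ,  0.04827767,  1.60985167, -0.03332818,
        0.94270169, -0.03371619]), 'qd': array([-2.12931817e-04, -6.02584460e-04, -1.17995971e-03, -8.04479729e-04,
       -4.97877000e-05, -9.08050913e-04,  8.69540555e-04]), 'joint_efforts': array([ 3.78132427e-04, -5.48684978e+01,  1.54672019e+00, -1.98121297e+01,
        9.43630905e-03,  8.90732801e-03, -1.16924070e-05]), 'eef_pos': array([7.24155233e-01, 4.09157987e-05, 2.30117641e-01]), 'tool_rot': array([ 0.70707628,  0.70713635, -0.00084299, -0.00077597]), 'wrist_force': array([-0.60663751,  0.21208113, -0.44537328]), 'ft_torque': array([-0.00518547,  0.01829138, -0.00291181]), 'finger_gap': 0.08549311868119643}
scene {'fx': 386.6799831718859, 'fy': 386.6799831718859, 'cx': 319.1456615831317, 'cy': 201.20988318404468, 'k1': -0.03409289094607027, 'R': array([[ 2.76598494e-01,  9.60985548e-01,  2.22537363e-04],
       [ 6.32459373e-01, -1.81865121e-01, -7.52941047e-01],
       [-7.23524992e-01,  2.08403106e-01, -6.58087936e-01]]), 't': array([-0.12173501, -0.18055592,  1.57477526])}
side {'fx': 428.79083467357066, 'fy': 428.79083467357066, 'cx': 320.6887581681871, 'cy': 197.56283997095576, 'k1': 0.01616112090878418, 'R': array([[-0.96821988, -0.24896343,  0.02382178],
       [-0.15259682,  0.51260083, -0.84495834],
       [ 0.19815266, -0.82174059, -0.53430134]]), 't': array([0.4641395 , 0.16982835, 1.32812509])}
wrist {'fx': 335.2950313985698, 'fy': 335.2950313985698, 'cx': 317.156988956878, 'cy': 197.33722708733632, 'k1': -0.036480791653992956, 'tool_from_camera': array([[-6.45165003e-04, -9.57694780e-01, -2.87785150e-01,
         7.30283392e-02],
       [ 9.99999770e-01, -6.77768695e-04,  1.36584036e-05,
         7.42194906e-04],
       [-2.08132347e-04, -2.87785075e-01,  9.57694997e-01,
        -1.43010401e-01],
       [ 0.00000000e+00,  0.00000000e+00,  0.00000000e+00,
         1.00000000e+00]])}
```

View pics/a_scene.png

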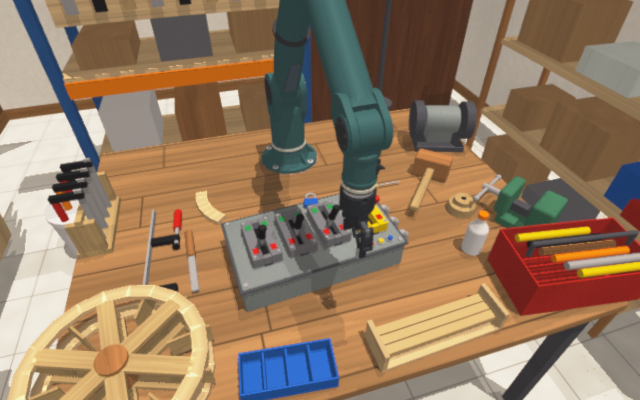

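View pics/a_side.png

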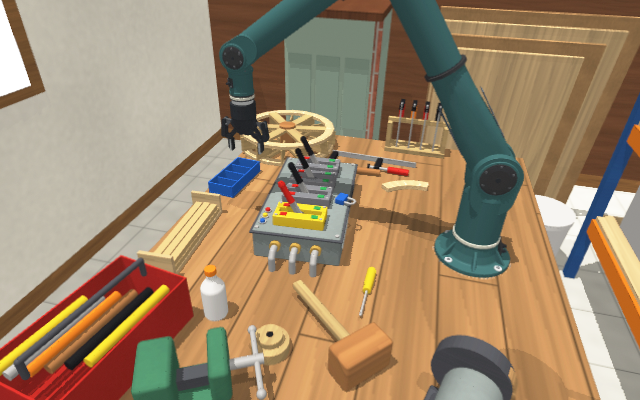

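View pics/a_wrist.png

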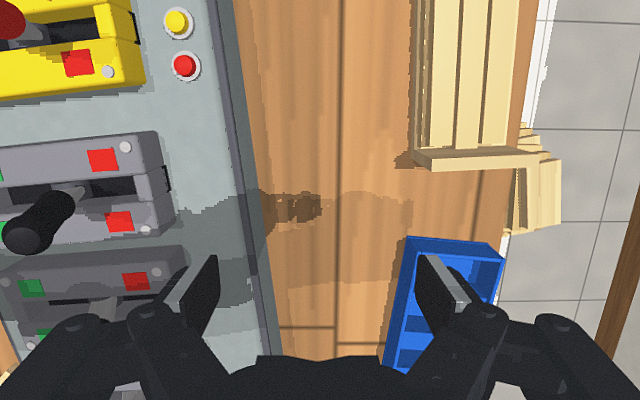

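```bash
python3 - <<'E'
import cv2
a=cv2.imread("pics/a_scene.png")[180:310,210:420];cv2.imwrite("pics/b1.png",cv2.resize(a,None,fx=3.8,fy=3.8,interpolation=cv2.INTER_CUBIC))
a=cv2.imread("pics/a_side.png")[130:280,240:370];cv2.imwrite("pics/b2.png",cv2.resize(a,None,fx=4,fy=4,interpolation=cv2.INTER_CUBIC))
E
```

```text
(no output)
```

View pics/b1.png

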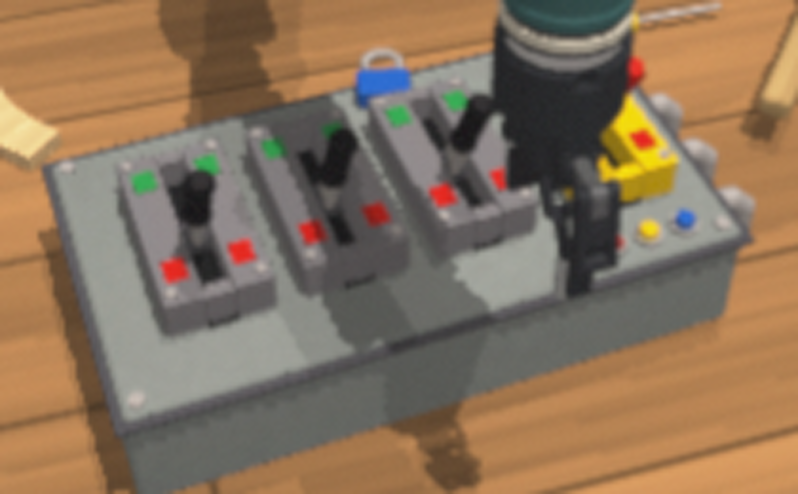

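View pics/b2.png

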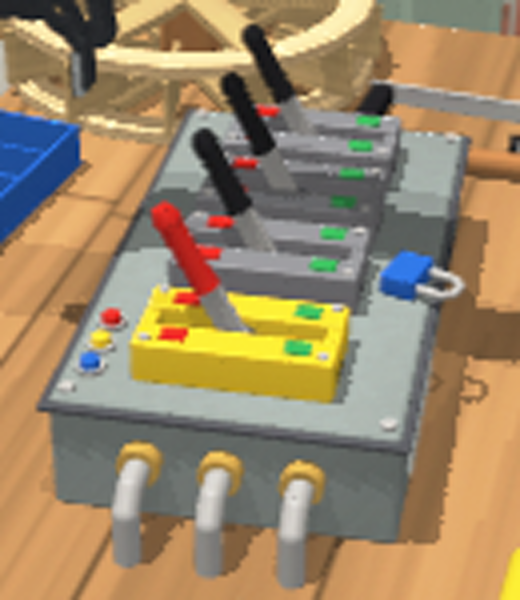

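```bash
cat > h.py <<'E'
import numpy as np, cv2
def undist(f,p):
    p=np.atleast_2d(np.array(p,float))
    d=np.c_[(p[:,0]-f["cx"])/f["fx"],(p[:,1]-f["cy"])/f["fy"]]
    u=d.copy()
    for _ in range(10): u=d/(1+f["k1"]*(u**2).sum(1,keepdims=True))
    return np.c_[u,np.ones(len(u))]
def rays(f,p):
    R=np.array(f["R"]);t=np.array(f["t"])
    return -R.T@t, undist(f,p)@R
def onplane(f,p,z):
    c,d=rays(f,p); s=(z-c[2])/d[:,2]; return c+s[:,None]*d
def tri(fs,ps):
    A=np.zeros((3,3));b=np.zeros(3)
    for f,p in zip(fs,ps):
        c,d=rays(f,p);d=d[0]/np.linalg.norm(d[0]);M=np.eye(3)-np.outer(d,d);A+=M;b+=M@c
    return np.linalg.solve(A,b)
def blobs(im,kind,minA=6):
    h=cv2.cvtColor(im,cv2.COLOR_RGB2HSV)
    if kind=="green": m=cv2.inRange(h,(50,120,60),(75,255,255))
    if kind=="red": m=cv2.inRange(h,(0,190,110),(6,255,255))|cv2.inRange(h,(174,190,110),(180,255,255))
    n,l,st,c=cv2.connectedComponentsWithStats(m)
    return [(c[i].round(1).tolist(),int(st[i,4])) for i in range(1,n) if st[i,4]>=minA]
def project(f,X):
    X=np.atleast_2d(X);c=X@np.array(f["R"]).T+np.array(f["t"]);u=c[:,:2]/c[:,2:];r=(u**2).sum(1,keepdims=True)
    u=u*(1+f["k1"]*r);return np.c_[u[:,0]*f["fx"]+f["cx"],u[:,1]*f["fy"]+f["cy"]]
def wristcam(f,s):
    from scipy.spatial.transform import Rotation as Ro
    T=np.eye(4);T[:3,:3]=Ro.from_quat(s["tool_rot"]).as_matrix();T[:3,3]=s["eef_pos"]
    W=np.linalg.inv(T@np.array(f["tool_from_camera"]));f=dict(f);f["R"]=W[:3,:3];f["t"]=W[:3,3];return f
E
python3 - <<'E'
from station import readout, cams
from h import *
a=cams.grab_frame("scene");b=cams.grab_frame("side");s=readout.sense();w=wristcam(cams.grab_frame("wrist"),s)
np.set_printoptions(precision=4,suppress=True)
print(onplane(a,[(221.8,224.2),(241.6,293.7),(406.8,242.4)],.1))
print(onplane(b,[(357,163.8),(287.5,157.5),(249.5,231.8),(343,240)],.1))
for n,f,box in (("scene",a,(210,180,420,310)),("side",b,(240,130,370,280)),("wrist",w,(0,0,260,400))):
    for k in("green","red"):
        for c,A in blobs(f["pixels"],k):
            if box[0]<=c[0]<=box[2] and box[1]<=c[1]<=box[3]: print(n,k,c,A,onplane(f,c,.135)[0])
E
```

```text
[[ 0.4269 -0.2952  0.1   ]
 [ 0.6886 -0.2713  0.1   ]
 [ 0.6443  0.1975  0.1   ]]
[[ 0.4164 -0.2872  0.1   ]
 [ 0.6785 -0.2602  0.1   ]
 [ 0.6368  0.2138  0.1   ]
 [ 0.3718  0.1765  0.1   ]]
scene green [329.7, 206.1] 18 [0.4755 0.0223 0.135 ]
scene green [314.2, 209.9] 16 [ 0.4789 -0.0263  0.135 ]
scene green [296.7, 213.7] 6 [ 0.4806 -0.0795  0.135 ]
scene green [281.5, 218.5] 18 [ 0.4882 -0.126   0.135 ]
scene green [264.1, 222.9] 18 [ 0.4923 -0.1771  0.135 ]
scene green [247.4, 227.5] 19 [ 0.4976 -0.2252  0.135 ]
scene red [376.9, 198.2] 16 [0.4809 0.1708 0.135 ]
scene red [378.5, 216.0] 10 [0.5553 0.145  0.135 ]
scene red [340.7, 226.2] 6 [0.5646 0.027  0.135 ]
scene red [326.1, 230.9] 16 [ 0.5709 -0.0177  0.135 ]
scene red [308.5, 235.9] 17 [ 0.5759 -0.0693  0.135 ]
scene red [291.8, 240.4] 16 [ 0.5797 -0.1169  0.135 ]
scene red [272.9, 245.8] 17 [ 0.5849 -0.1697  0.135 ]
scene red [255.4, 250.8] 20 [ 0.5896 -0.2173  0.135 ]
side green [331.7, 159.5] 11 [ 0.5001 -0.2268  0.135 ]
side green [329.8, 166.0] 14 [ 0.4952 -0.1766  0.135 ]
side green [327.6, 173.1] 14 [ 0.4905 -0.1248
[... 411 characters left out ...]
.5844 0.0367 0.135 ]
side red [294.8, 185.2] 13 [ 0.573 -0.016  0.135]
side red [267.6, 208.9] 11 [0.6088 0.1376 0.135 ]
side red [283.0, 213.1] 17 [0.5584 0.1456 0.135 ]
wrist green [0.7, 177.3] 17 [0.4857 0.0172 0.135 ]
wrist green [1.6, 228.5] 58 [ 0.4746 -0.0245  0.135 ]
wrist green [30.3, 287.9] 390 [ 0.4847 -0.078   0.135 ]
wrist green [42.7, 332.7] 107 [ 0.4838 -0.123   0.135 ]
wrist red [10.2, 21.0] 601 [0.5202 0.1244 0.135 ]
wrist red [77.0, 62.2] 694 [0.5622 0.0972 0.135 ]
wrist red [184.1, 65.3] 347 [0.6359 0.094  0.135 ]
wrist red [101.9, 159.5] 556 [0.5679 0.0302 0.135 ]
wrist red [118.5, 221.2] 478 [ 0.5721 -0.0179  0.135 ]
wrist red [135.1, 280.6] 384 [ 0.5767 -0.0696  0.135 ]
```

>>> {"method": "apply_moves", "body": {"deltas": [{"dx": 12,"dy": -40,"dz": 15,"wz": 17,"gripper": -1},{"dx": 12,"dy": -40,"dz": 32,"wz": 17,"gripper": -1},{"dx": 12,"dy": -40,"dz": 32,"wz": 17,"gripper": -1},{"dx": 12,"dy": -40,"dz": 32,"wz": 17,"gripper": -1},{"dx": 12,"dy": -40,"dz": 32,"wz": 17,"gripper": -1},{"dx": 12,"dy": -40,"dz": 32,"wz": 17,"gripper": -1},{"dx": 12,"dy": -40,"dz": 32,"wz": 17,"gripper": -1},{"dx": 12,"dy": -40,"dz": 32,"wz": 17,"gripper": -1}]}}

```text
schema error: expected keys dx, dy, dz, wx, wy, wz, gripper
```

>>> {"method": "apply_moves", "body": {"deltas": [{"dx": 12,"dy": -40,"dz": 15,"wx": 0,"wy": 0,"wz": 17,"gripper": -1},{"dx": 12,"dy": -40,"dz": 32,"wx": 0,"wy": 0,"wz": 17,"gripper": -1},{"dx": 12,"dy": -40,"dz": 32,"wx": 0,"wy": 0,"wz": 17,"gripper": -1},{"dx": 12,"dy": -40,"dz": 32,"wx": 0,"wy": 0,"wz": 17,"gripper": -1},{"dx": 12,"dy": -40,"dz": 32,"wx": 0,"wy": 0,"wz": 17,"gripper": -1},{"dx": 12,"dy": -40,"dz": 32,"wx": 0,"wy": 0,"wz": 17,"gripper": -1},{"dx": 12,"dy": -40,"dz": 32,"wx": 0,"wy": 0,"wz": 17,"gripper": -1},{"dx": 12,"dy": -40,"dz": 32,"wx": 0,"wy": 0,"wz": 17,"gripper": -1}]}}

```text
time_s: 0.97
eef_pos: [0.6847, 0.0122, 0.1989]
tool_rot: [0.96, 0.279, -0.0, -0.0]
wrist_force: [-0.4, -0.3, 0.0]
finger_gap: 0.0001
```

```bash
cat >> h.py <<'E'
O=np.array([.529,-.0477]);YAW=0.09
LY=dict(left=.05,mid=-.05,right=-.15,main=.165)
def con2w(x,y): c,s=np.cos(YAW),np.sin(YAW); return O+np.array([c*x-s*y,s*x+c*y])
def w2con(p): c,s=np.cos(YAW),np.sin(YAW); d=np.array(p)[:2]-O; return np.array([c*d[0]+s*d[1],-s*d[0]+c*d[1]])
def delta(s,lever,x,z):
    from scipy.spatial.transform import Rotation as Ro
    R=Ro.from_quat(s["tool_rot"]).as_matrix();w=np.r_[con2w(x,LY[lever]),z]-s["eef_pos"]
    yaw=np.arctan2(R[1,0],R[0,0]);
    print("console xy",w2con(s["eef_pos"]).round(4),"z",s["eef_pos"][2].round(4),"delta mm",(R.T@w*1000).round(1),"wz",round(np.degrees(yaw-YAW)/5,2),"F",s["wrist_force"].round(1),"t",s["time_s"], "tilt",R[:,2].round(3))
E
python3 -c "
from station import readout
from h import *
delta(readout.sense(),'left',.11,.195)"
```

```text
console xy [0.1605 0.0456] z 0.1989 delta mm [-42.9 -26.9   4. ] wz 5.44 F [-0.4 -0.3  0. ] t 0.9667 tilt [-0. -0. -1.]
```

>>> {"method": "apply_moves", "body": {"deltas": [{"dx": -21,"dy": -13,"dz": 4,"wx": 0,"wy": 0,"wz": 5.44,"gripper": -1},{"dx": -43,"dy": -27,"dz": 4,"wx": 0,"wy": 0,"wz": 5.44,"gripper": -1},{"dx": -43,"dy": -27,"dz": 4,"wx": 0,"wy": 0,"wz": 5.44,"gripper": -1},{"dx": -43,"dy": -27,"dz": 4,"wx": 0,"wy": 0,"wz": 5.44,"gripper": -1},{"dx": -43,"dy": -27,"dz": 4,"wx": 0,"wy": 0,"wz": 5.44,"gripper": -1}]}}

```text
time_s: 1.38
eef_pos: [0.6335, 0.0124, 0.1949]
tool_rot: [0.999, 0.044, -0.0, 0.0]
wrist_force: [-0.8, -0.2, -0.3]
finger_gap: -0.0001
```

```bash
python3 - <<'E'
from station import readout, cams
from h import *
s=readout.sense();delta(s,'left',.08,.195)
f=cams.grab_frame("wrist");cv2.imwrite("pics/c_w.png",f["pixels"][:,:,::-1])
f=cams.grab_frame("side");cv2.imwrite("pics/c_s.png",cv2.resize(f["pixels"][100:250,220:390,::-1],None,fx=4,fy=4,interpolation=cv2.INTER_CUBIC))
E
```

```text
console xy [0.1095 0.0505] z 0.1949 delta mm [-29.5   0.5  -0.1] wz -0.01 F [-0.8 -0.2 -0.3] t 1.3833 tilt [-0.001 -0.    -1.   ]
```

View pics/c_w.png

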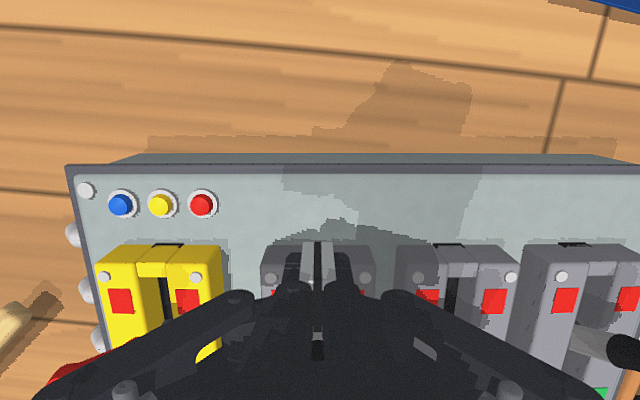

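View pics/c_s.png

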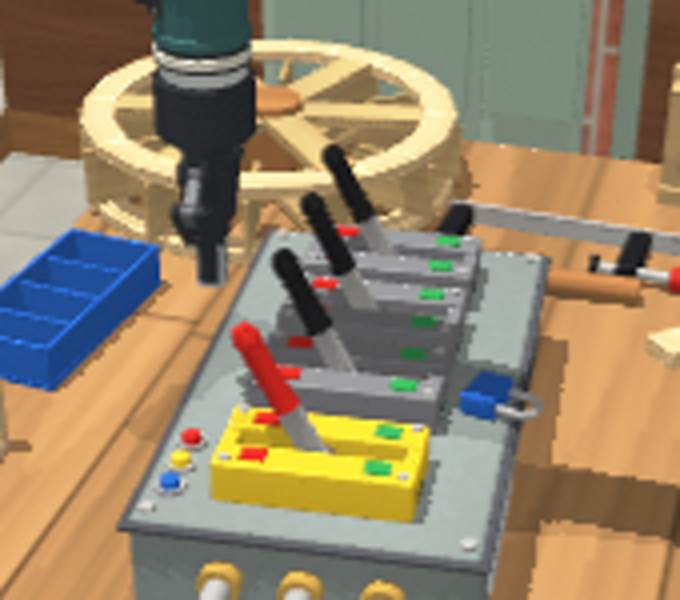

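>>> {"method": "apply_moves", "body": {"deltas": [{"dx": -12,"dy": 0,"dz": 0,"wx": 0,"wy": 0,"wz": 0,"gripper": -1},{"dx": -18,"dy": 0,"dz": 0,"wx": 0,"wy": 0,"wz": 0,"gripper": -1},{"dx": -20,"dy": 0,"dz": 0,"wx": 0,"wy": 0,"wz": 0,"gripper": -1},{"dx": -22,"dy": 0,"dz": 0,"wx": 0,"wy": 0,"wz": 0,"gripper": -1},{"dx": -24,"dy": 0,"dz": 0,"wx": 0,"wy": 0,"wz": 0,"gripper": -1},{"dx": -26,"dy": 0,"dz": 0,"wx": 0,"wy": 0,"wz": 0,"gripper": -1},{"dx": -28,"dy": 0,"dz": 0,"wx": 0,"wy": 0,"wz": 0,"gripper": -1},{"dx": -30,"dy": 0,"dz": 0,"wx": 0,"wy": 0,"wz": 0,"gripper": -1}]}}

```text
time_s: 2.15
eef_pos: [0.6044, 0.0094, 0.1951]
tool_rot: [0.999, 0.047, 0.0, 0.0]
wrist_force: [0.3, 0.5, 0.8]
finger_gap: -0.0001
```

>>> {"method": "apply_moves", "body": {"deltas": [{"dx": -2,"dy": 0,"dz": 0,"wx": 0,"wy": 0,"wz": 0,"gripper": -1},{"dx": -4,"dy": 0,"dz": 0,"wx": 0,"wy": 0,"wz": 0,"gripper": -1},{"dx": -6,"dy": 0,"dz": 0,"wx": 0,"wy": 0,"wz": 0,"gripper": -1}]}}

```text
time_s: 2.4
eef_pos: [0.5982, 0.0089, 0.1951]
tool_rot: [0.999, 0.047, 0.0, 0.0]
wrist_force: [-0.5, -0.3, -0.1]
finger_gap: 0.0001
```

>>> {"method": "apply_moves", "body": {"deltas": [{"dx": -2,"dy": 0,"dz": 0,"wx": 0,"wy": 0,"wz": 0,"gripper": -1},{"dx": -4,"dy": 0,"dz": 0,"wx": 0,"wy": 0,"wz": 0,"gripper": -1},{"dx": -6,"dy": 0,"dz": 0,"wx": 0,"wy": 0,"wz": 0,"gripper": -1}]}}

```text
time_s: 2.65
eef_pos: [0.5955, 0.0086, 0.1961]
tool_rot: [0.999, 0.047, 0.004, 0.0]
wrist_force: [5.6, 0.7, 1.0]
finger_gap: 0.0001
```

>>> {"method": "apply_moves", "body": {"deltas": [{"dx": -3,"dy": 0,"dz": 0,"wx": 0,"wy": 0,"wz": 0,"gripper": -1},{"dx": -6,"dy": 0,"dz": 0,"wx": 0,"wy": 0,"wz": 0,"gripper": -1},{"dx": -8,"dy": 0,"dz": 0,"wx": 0,"wy": 0,"wz": 0,"gripper": -1},{"dx": -10,"dy": 0,"dz": 0,"wx": 0,"wy": 0,"wz": 0,"gripper": -1}]}}

```text
time_s: 2.98
eef_pos: [0.5911, 0.0082, 0.1986]
tool_rot: [0.999, 0.047, 0.01, 0.001]
wrist_force: [8.1, 1.9, 5.0]
finger_gap: 0.0001
```

```bash
python3 - <<'E'
from station import readout, cams
from h import *
s=readout.sense();delta(s,'left',-.02,.195);print(s['ft_torque'])
E
```

```text
console xy [0.0669 0.0501] z 0.1986 delta mm [-86.9  -0.3   1.9] wz 0.05 F [8.1 1.9 5. ] t 2.9833 tilt [ 0.02 -0.   -1.  ]
[ 0.3089171  -1.58082181 -0.0311549 ]
```

>>> {"method": "apply_moves", "body": {"deltas": [{"dx": -5,"dy": 0,"dz": 1,"wx": 0,"wy": -0.2,"wz": 0,"gripper": -1},{"dx": -8,"dy": 0,"dz": 2,"wx": 0,"wy": -0.2,"wz": 0,"gripper": -1},{"dx": -11,"dy": 0,"dz": 2,"wx": 0,"wy": -0.2,"wz": 0,"gripper": -1},{"dx": -13,"dy": 0,"dz": 2,"wx": 0,"wy": -0.2,"wz": 0,"gripper": -1}]}}

```text
time_s: 3.32
eef_pos: [0.5854, 0.0075, 0.1998]
tool_rot: [0.999, 0.047, 0.009, 0.001]
wrist_force: [8.8, 1.1, 6.1]
finger_gap: 0.0002
```

```bash
python3 - <<'E'
from station import readout, cams
from h import *
s=readout.sense();delta(s,'left',-.02,.195);print(s['ft_torque'])
f=cams.grab_frame("side");cv2.imwrite("pics/d_s.png",cv2.resize(f["pixels"][100:250,220:390,::-1],None,fx=4,fy=4,interpolation=cv2.INTER_CUBIC))
E
```

```text
console xy [0.0611 0.0499] z 0.1998 delta mm [-81.2  -0.5   3.4] wz 0.05 F [8.8 1.1 6.1] t 3.3167 tilt [ 0.018 -0.001 -1.   ]
[ 0.19796537 -1.56108109 -0.02857768]
```

View pics/d_s.png

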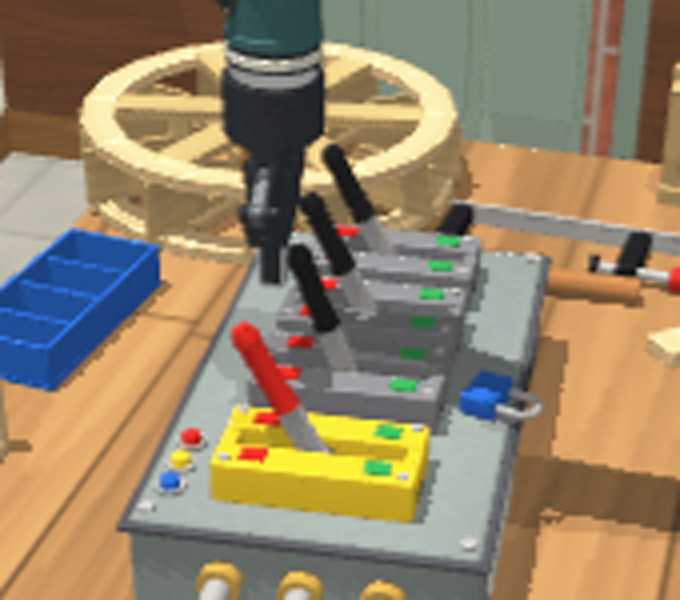

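>>> {"method": "apply_moves", "body": {"deltas": [{"dx": -6,"dy": 0,"dz": 2,"wx": 0,"wy": -0.2,"wz": 0,"gripper": -1},{"dx": -9,"dy": 0,"dz": 3,"wx": 0,"wy": -0.2,"wz": 0,"gripper": -1},{"dx": -12,"dy": 0,"dz": 3,"wx": 0,"wy": -0.2,"wz": 0,"gripper": -1},{"dx": -15,"dy": 0,"dz": 3,"wx": 0,"wy": -0.2,"wz": 0,"gripper": -1}]}}

```text
time_s: 3.7
eef_pos: [0.5761, 0.0064, 0.1995]
tool_rot: [0.999, 0.048, 0.006, 0.002]
wrist_force: [7.6, 2.5, 6.3]
finger_gap: 0.0002
```

>>> {"method": "apply_moves", "body": {"deltas": [{"dx": -8,"dy": 0,"dz": 2,"wx": 0,"wy": -0.1,"wz": 0,"gripper": -1},{"dx": -12,"dy": 0,"dz": 3,"wx": 0,"wy": -0.1,"wz": 0,"gripper": -1},{"dx": -16,"dy": 0,"dz": 4,"wx": 0,"wy": -0.1,"wz": 0,"gripper": -1},{"dx": -20,"dy": 0,"dz": 4,"wx": 0,"wy": -0.1,"wz": 0,"gripper": -1},{"dx": -24,"dy": 0,"dz": 4,"wx": 0,"wy": -0.1,"wz": 0,"gripper": -1},{"dx": -28,"dy": 0,"dz": 4,"wx": 0,"wy": -0.1,"wz": 0,"gripper": -1}]}}

```text
time_s: 4.2
eef_pos: [0.5533, 0.0041, 0.1976]
tool_rot: [0.999, 0.048, 0.007, 0.002]
wrist_force: [7.5, 1.8, 4.2]
finger_gap: -0.0001
```

```bash
python3 - <<'E'
from station import readout, cams
from h import *
s=readout.sense();delta(s,'left',-.02,.195);print(s['ft_torque'])
E
```

```text
console xy [0.0288 0.0494] z 0.1976 delta mm [-48.8  -0.9   1.9] wz 0.06 F [7.5 1.8 4.2] t 4.2 tilt [ 0.015 -0.003 -1.   ]
[ 0.22762638 -1.07962431 -0.00761378]
```

>>> {"method": "apply_moves", "body": {"deltas": [{"dx": -8,"dy": 0,"dz": 2,"wx": 0,"wy": -0.1,"wz": 0,"gripper": -1},{"dx": -13,"dy": 0,"dz": 3,"wx": 0,"wy": -0.1,"wz": 0,"gripper": -1},{"dx": -18,"dy": 0,"dz": 3,"wx": 0,"wy": -0.1,"wz": 0,"gripper": -1},{"dx": -23,"dy": 0,"dz": 3,"wx": 0,"wy": -0.1,"wz": 0,"gripper": -1},{"dx": -28,"dy": 0,"dz": 3,"wx": 0,"wy": -0.1,"wz": 0,"gripper": -1},{"dx": -33,"dy": 0,"dz": 3,"wx": 0,"wy": -0.1,"wz": 0,"gripper": -1},{"dx": -37,"dy": 0,"dz": 3,"wx": 0,"wy": -0.1,"wz": 0,"gripper": -1},{"dx": -40,"dy": 0,"dz": 3,"wx": 0,"wy": -0.1,"wz": 0,"gripper": -1}]}}

```text
time_s: 4.87
eef_pos: [0.5184, 0.0008, 0.1961]
tool_rot: [0.999, 0.048, 0.008, 0.002]
wrist_force: [6.9, 1.0, 1.1]
finger_gap: -0.0002
```

```bash
python3 - <<'E'
from station import readout, cams
from h import *
s=readout.sense();delta(s,'left',-.02,.195);print(s['ft_torque'])
E
```

```text
console xy [-0.0062  0.0492] z 0.1961 delta mm [-13.8  -0.8   0.9] wz 0.06 F [6.9 1.  1.1] t 4.8667 tilt [ 0.017 -0.003 -1.   ]
[ 0.36091892 -1.48329114  0.00158147]
```

>>> {"method": "apply_moves", "body": {"deltas": [{"dx": -7,"dy": 0,"dz": 1,"wx": 0,"wy": -0.1,"wz": 0,"gripper": -1},{"dx": -11,"dy": 0,"dz": 1,"wx": 0,"wy": -0.1,"wz": 0,"gripper": -1},{"dx": -15,"dy": 0,"dz": 1,"wx": 0,"wy": -0.1,"wz": 0,"gripper": -1},{"dx": -18,"dy": 0,"dz": 1,"wx": 0,"wy": -0.1,"wz": 0,"gripper": -1},{"dx": -20,"dy": 0,"dz": 1,"wx": 0,"wy": -0.1,"wz": 0,"gripper": -1},{"dx": -22,"dy": 0,"dz": 1,"wx": 0,"wy": -0.1,"wz": 0,"gripper": -1}]}}

```text
time_s: 5.37
eef_pos: [0.501, -0.0014, 0.1962]
tool_rot: [0.999, 0.048, 0.009, 0.003]
wrist_force: [9.2, 1.0, -2.0]
finger_gap: -0.0001
```

```bash
python3 - <<'E'
from station import readout, cams
from h import *
s=readout.sense();delta(s,'left',-.02,.195);print(s['ft_torque'])
E
```

```text
console xy [-0.0237  0.0487] z 0.1962 delta mm [ 3.7 -1.3  1.3] wz 0.06 F [ 9.2  1.  -2. ] t 5.3667 tilt [ 0.019 -0.005 -1.   ]
[ 0.20534435 -2.0800067   0.03331481]
```

>>> {"method": "apply_moves", "body": {"deltas": [{"dx": -6,"dy": 0,"dz": 0,"wx": 0,"wy": 0,"wz": 0,"gripper": -1},{"dx": -8,"dy": 0,"dz": 0,"wx": 0,"wy": 0,"wz": 0,"gripper": -1},{"dx": -10,"dy": 0,"dz": 0,"wx": 0,"wy": 0,"wz": 0,"gripper": -1},{"dx": -12,"dy": 0,"dz": 0,"wx": 0,"wy": 0,"wz": 0,"gripper": -1}]}}

```text
time_s: 5.7
eef_pos: [0.4993, -0.0023, 0.1991]
tool_rot: [0.999, 0.048, 0.02, 0.004]
wrist_force: [14.9, 0.7, 1.0]
finger_gap: -0.0003
```

```bash
python3 - <<'E'
from station import readout, cams
from h import *
s=readout.sense();delta(s,'left',-.02,.195);print(s['ft_torque'])
f=cams.grab_frame("side");cv2.imwrite("pics/e_s.png",cv2.resize(f["pixels"][100:250,220:390,::-1],None,fx=4,fy=4,interpolation=cv2.INTER_CUBIC))
E
```

```text
console xy [-0.0255  0.0479] z 0.1991 delta mm [ 5.3 -2.1  4.3] wz 0.07 F [14.9  0.7  1. ] t 5.7 tilt [ 0.041 -0.006 -0.999]
[ 0.26353333 -3.25421677  0.0270139 ]
```

View pics/e_s.png

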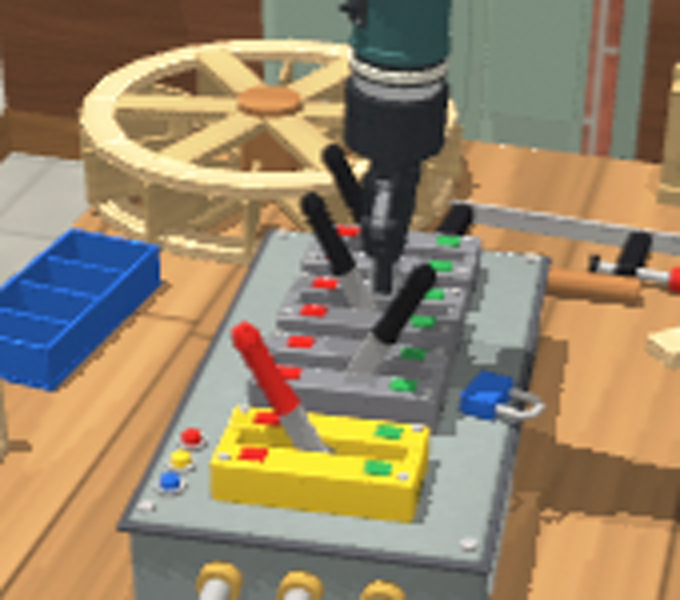

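>>> {"method": "apply_moves", "body": {"deltas": [{"dx": -8,"dy": 2,"dz": 2,"wx": 0,"wy": -0.2,"wz": 0,"gripper": -1},{"dx": -11,"dy": 2,"dz": 3,"wx": 0,"wy": -0.4,"wz": 0,"gripper": -1},{"dx": -14,"dy": 2,"dz": 3,"wx": 0,"wy": -0.4,"wz": 0,"gripper": -1},{"dx": -14,"dy": 2,"dz": 3,"wx": 0,"wy": -0.4,"wz": 0,"gripper": -1}]}}

```text
time_s: 6.08
eef_pos: [0.4989, -0.0037, 0.1998]
tool_rot: [0.999, 0.048, 0.017, 0.005]
wrist_force: [16.0, 3.7, -0.7]
finger_gap: 0.0005
```

```bash
python3 - <<'E'
from station import readout, cams
from h import *
s=readout.sense();delta(s,'left',-.02,.195);print(s['ft_torque'])
E
```

```text
console xy [-0.0261  0.0465] z 0.1998 delta mm [ 5.9 -3.5  5. ] wz 0.08 F [16.   3.7 -0.7] t 6.0833 tilt [ 0.034 -0.008 -0.999]
[ 0.95725458 -3.58787726  0.02987529]
```

>>> {"method": "apply_moves", "body": {"deltas": [{"dx": -12,"dy": -2,"dz": 3,"wx": 0,"wy": -0.4,"wz": 0,"gripper": -1},{"dx": -16,"dy": -3,"dz": 4,"wx": 0,"wy": -0.4,"wz": 0,"gripper": -1},{"dx": -20,"dy": -3,"dz": 4,"wx": 0,"wy": -0.4,"wz": 0,"gripper": -1},{"dx": -20,"dy": -3,"dz": 4,"wx": 0,"wy": -0.4,"wz": 0,"gripper": -1}]}}

```text
time_s: 6.42
eef_pos: [0.4981, -0.0032, 0.2008]
tool_rot: [0.999, 0.048, 0.02, 0.008]
wrist_force: [24.3, -1.2, -3.7]
finger_gap: -0.0006
```

```bash
python3 - <<'E'
from station import readout, cams
from h import *
s=readout.sense();delta(s,'left',-.02,.195);print(s['ft_torque'])
f=cams.grab_frame("scene");cv2.imwrite("pics/f_c.png",cv2.resize(f["pixels"][180:310,210:420,::-1],None,fx=3.8,fy=3.8,interpolation=cv2.INTER_CUBIC))
E
```

```text
console xy [-0.0268  0.0471] z 0.2008 delta mm [ 6.6 -3.   6. ] wz 0.07 F [24.3 -1.2 -3.7] t 6.4167 tilt [ 0.04  -0.014 -0.999]
[-0.09877944 -5.24547606  0.0715782 ]
```

View pics/f_c.png

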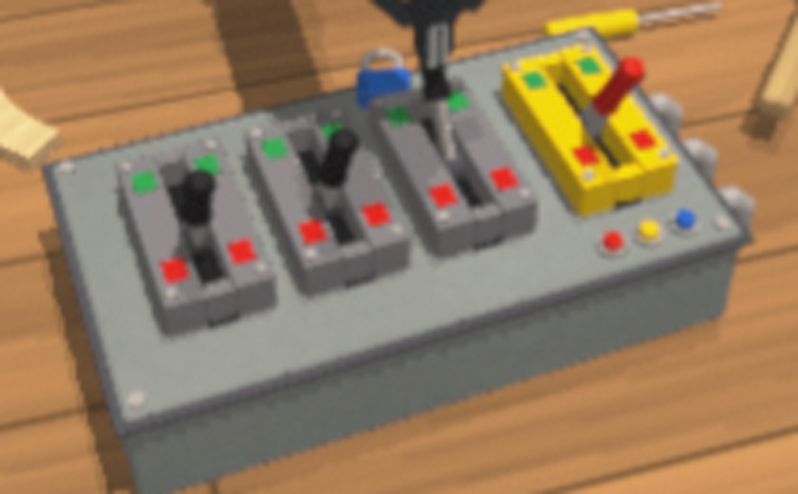

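>>> {"method": "apply_moves", "body": {"deltas": [{"dx": 15,"dy": -3,"dz": 4,"wx": 0,"wy": -0.4,"wz": 0,"gripper": -1},{"dx": 50,"dy": -3,"dz": 4,"wx": 0.16,"wy": -0.46,"wz": 0.07,"gripper": -1},{"dx": 90,"dy": -3,"dz": 4,"wx": 0.16,"wy": -0.46,"wz": 0.07,"gripper": -1},{"dx": 130,"dy": -3,"dz": 4,"wx": 0.16,"wy": -0.46,"wz": 0.07,"gripper": -1},{"dx": 137,"dy": 36,"dz": 4,"wx": 0.16,"wy": -0.46,"wz": 0.07,"gripper": -1},{"dx": 137,"dy": 75,"dz": 4,"wx": 0.16,"wy": -0.46,"wz": 0.07,"gripper": -1},{"dx": 137,"dy": 97,"dz": 4,"wx": 0.16,"wy": -0.46,"wz": 0.07,"gripper": -1},{"dx": 137,"dy": 97,"dz": 4,"wx": 0.16,"wy": -0.46,"wz": 0.07,"gripper": -1}]}}

```text
time_s: 7.13
eef_pos: [0.6423, -0.0955, 0.2042]
tool_rot: [0.999, 0.04, -0.002, 0.005]
wrist_force: [-0.3, -0.8, -0.2]
finger_gap: -0.0
```

```bash
python3 - <<'E'
from station import readout, cams
from h import *
s=readout.sense();delta(s,'mid',.08,.195);print(s['ft_torque'])
f=cams.grab_frame("side");cv2.imwrite("pics/g_s.png",cv2.resize(f["pixels"][100:250,220:390,::-1],None,fx=4,fy=4,interpolation=cv2.INTER_CUBIC))
E
```

```text
console xy [ 0.1086 -0.0578] z 0.2042 delta mm [-28.6  -7.6   9.3] wz -0.11 F [-0.3 -0.8 -0.2] t 7.1333 tilt [-0.003 -0.009 -1.   ]
[-0.04866298  0.01658034 -0.02059084]
```

View pics/g_s.png

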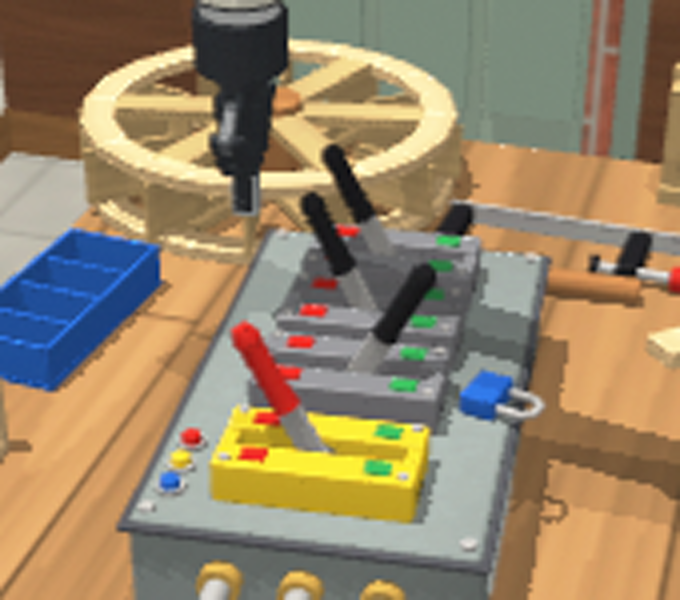

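>>> {"method": "apply_moves", "body": {"deltas": [{"dx": -10,"dy": -8,"dz": 9,"wx": 0,"wy": 0,"wz": -0.1,"gripper": -1},{"dx": -22,"dy": -8,"dz": 9,"wx": 0,"wy": 0,"wz": -0.1,"gripper": -1},{"dx": -32,"dy": -8,"dz": 9,"wx": 0,"wy": 0,"wz": -0.1,"gripper": -1},{"dx": -36,"dy": -8,"dz": 9,"wx": 0,"wy": 0,"wz": -0.1,"gripper": -1},{"dx": -39,"dy": -8,"dz": 9,"wx": 0,"wy": 0,"wz": -0.1,"gripper": -1},{"dx": -42,"dy": -8,"dz": 9,"wx": 0,"wy": 0,"wz": -0.1,"gripper": -1},{"dx": -44,"dy": -8,"dz": 9,"wx": 0,"wy": 0,"wz": -0.1,"gripper": -1}]}}

```text
time_s: 7.77
eef_pos: [0.6015, -0.0856, 0.1964]
tool_rot: [0.999, 0.047, 0.002, 0.003]
wrist_force: [5.6, 3.3, 1.4]
finger_gap: 0.0
```

```bash
python3 - <<'E'
from station import readout, cams
from h import *
s=readout.sense();delta(s,'mid',.08,.195)
E
```

```text
console xy [ 0.0688 -0.0443] z 0.1964 delta mm [11.2  5.7  1.5] wz 0.04 F [5.6 3.3 1.4] t 7.7667 tilt [ 0.004 -0.005 -1.   ]
```

>>> {"method": "apply_moves", "body": {"deltas": [{"dx": -6,"dy": 2,"dz": 1,"wx": 0,"wy": -0.1,"wz": 0,"gripper": -1},{"dx": -9,"dy": 3,"dz": 2,"wx": 0,"wy": -0.1,"wz": 0,"gripper": -1},{"dx": -12,"dy": 4,"dz": 2,"wx": 0,"wy": -0.1,"wz": 0,"gripper": -1},{"dx": -14,"dy": 4,"dz": 2,"wx": 0,"wy": -0.1,"wz": 0,"gripper": -1}]}}

```text
time_s: 8.1
eef_pos: [0.5988, -0.0867, 0.1976]
tool_rot: [0.999, 0.049, 0.008, 0.002]
wrist_force: [17.0, 7.1, -1.3]
finger_gap: -0.0002
```

```bash
python3 - <<'E'
from station import readout, cams
from h import *
s=readout.sense();delta(s,'mid',.08,.195)
E
```

```text
console xy [ 0.066  -0.0451] z 0.1976 delta mm [13.9  5.   2.9] wz 0.09 F [17.   7.1 -1.3] t 8.1 tilt [ 0.017 -0.004 -1.   ]
```

>>> {"method": "apply_moves", "body": {"deltas": [{"dx": 15,"dy": 2,"dz": 2,"wx": 0,"wy": -0.1,"wz": 0.05,"gripper": -1},{"dx": 44,"dy": 10,"dz": 3,"wx": 0,"wy": -0.2,"wz": 0.1,"gripper": -1},{"dx": 44,"dy": 45,"dz": 3,"wx": 0,"wy": -0.2,"wz": 0.1,"gripper": -1},{"dx": 44,"dy": 80,"dz": 3,"wx": 0,"wy": -0.2,"wz": 0.1,"gripper": -1},{"dx": 44,"dy": 105,"dz": 3,"wx": 0,"wy": -0.2,"wz": 0.1,"gripper": -1},{"dx": 44,"dy": 105,"dz": 3,"wx": 0,"wy": -0.2,"wz": 0.1,"gripper": -1},{"dx": 44,"dy": 105,"dz": 3,"wx": 0,"wy": -0.2,"wz": 0.1,"gripper": -1}]}}

```text
time_s: 8.68
eef_pos: [0.6521, -0.1897, 0.1963]
tool_rot: [0.999, 0.042, -0.001, 0.003]
wrist_force: [0.2, -0.3, 0.9]
finger_gap: -0.0003
```

```bash
python3 - <<'E'
from station import readout, cams
from h import *
s=readout.sense();delta(s,'right',.07,.195)
E
```

```text
console xy [ 0.1098 -0.1525] z 0.1963 delta mm [-39.8  -2.3   1.3] wz -0.06 F [ 0.2 -0.3  0.9] t 8.6833 tilt [-0.002 -0.007 -1.   ]
```

>>> {"method": "apply_moves", "body": {"deltas": [{"dx": -12,"dy": -2,"dz": 1,"wx": 0,"wy": 0,"wz": 0,"gripper": -1},{"dx": -24,"dy": -2,"dz": 1,"wx": 0,"wy": 0,"wz": 0,"gripper": -1},{"dx": -32,"dy": -2,"dz": 1,"wx": 0,"wy": 0,"wz": 0,"gripper": -1},{"dx": -36,"dy": -2,"dz": 1,"wx": 0,"wy": 0,"wz": 0,"gripper": -1},{"dx": -39,"dy": -2,"dz": 1,"wx": 0,"wy": 0,"wz": 0,"gripper": -1},{"dx": -42,"dy": -2,"dz": 1,"wx": 0,"wy": 0,"wz": 0,"gripper": -1},{"dx": -45,"dy": -2,"dz": 1,"wx": 0,"wy": 0,"wz": 0,"gripper": -1}]}}

```text
time_s: 9.27
eef_pos: [0.6139, -0.1892, 0.1971]
tool_rot: [0.999, 0.044, 0.005, 0.004]
wrist_force: [10.2, 2.2, 1.0]
finger_gap: 0.0
```

```bash
python3 - <<'E'
from station import readout, cams
from h import *
s=readout.sense();delta(s,'right',.07,.195)
E
```

```text
console xy [ 0.0718 -0.1486] z 0.1971 delta mm [-1.8  1.4  2.1] wz -0.02 F [10.2  2.2  1. ] t 9.2667 tilt [ 0.011 -0.008 -1.   ]
```

>>> {"method": "apply_moves", "body": {"deltas": [{"dx": -6,"dy": 0,"dz": 1,"wx": 0,"wy": -0.1,"wz": 0,"gripper": -1},{"dx": -9,"dy": 1,"dz": 2,"wx": 0,"wy": -0.1,"wz": 0,"gripper": -1},{"dx": -12,"dy": 1,"dz": 2,"wx": 0,"wy": -0.1,"wz": 0,"gripper": -1},{"dx": -14,"dy": 1,"dz": 2,"wx": 0,"wy": -0.1,"wz": 0,"gripper": -1}]}}

```text
time_s: 9.6
eef_pos: [0.611, -0.1891, 0.1991]
tool_rot: [0.999, 0.046, 0.011, 0.005]
wrist_force: [12.9, 2.2, 6.8]
finger_gap: 0.0
```

```bash
python3 - <<'E'
from station import readout, cams
from h import *
s=readout.sense();delta(s,'right',-.02,.195)
E
```

```text
console xy [ 0.069  -0.1482] z 0.1991 delta mm [-89.    1.5   2.1] wz 0.03 F [12.9  2.2  6.8] t 9.6 tilt [ 0.023 -0.01  -1.   ]
```

>>> {"method": "apply_moves", "body": {"deltas": [{"dx": -8,"dy": 1,"dz": 1,"wx": 0,"wy": -0.1,"wz": 0,"gripper": -1},{"dx": -11,"dy": 1,"dz": 2,"wx": 0,"wy": -0.2,"wz": 0,"gripper": -1},{"dx": -14,"dy": 1,"dz": 2,"wx": 0,"wy": -0.2,"wz": 0,"gripper": -1}]}}

```text
time_s: 9.85
eef_pos: [0.6088, -0.1889, 0.201]
tool_rot: [0.999, 0.049, 0.013, 0.007]
wrist_force: [13.6, 4.1, 8.1]
finger_gap: -0.0
```

```bash
python3 - <<'E'
from station import readout, cams
from h import *
s=readout.sense();delta(s,'right',-.02,.195)
f=cams.grab_frame("side");cv2.imwrite("pics/i_s.png",cv2.resize(f["pixels"][100:250,220:390,::-1],None,fx=4,fy=4,interpolation=cv2.INTER_CUBIC))
E
```

```text
console xy [ 0.0668 -0.1478] z 0.201 delta mm [-86.9   1.5   3.7] wz 0.09 F [13.6  4.1  8.1] t 9.85 tilt [ 0.028 -0.013 -1.   ]
```

View pics/i_s.png

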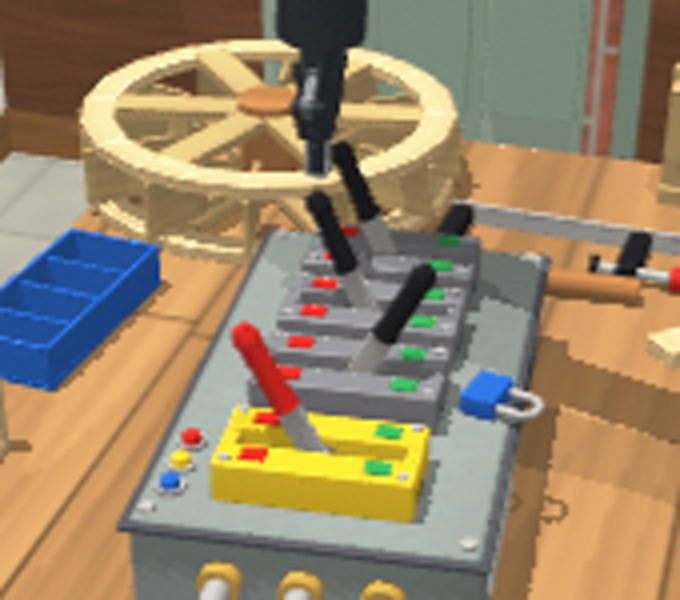

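>>> {"method": "apply_moves", "body": {"deltas": [{"dx": -9,"dy": 1,"dz": 2,"wx": 0,"wy": -0.2,"wz": 0,"gripper": -1},{"dx": -12,"dy": 1,"dz": 3,"wx": 0,"wy": -0.2,"wz": 0,"gripper": -1},{"dx": -15,"dy": 1,"dz": 3,"wx": 0,"wy": -0.2,"wz": 0,"gripper": -1},{"dx": -16,"dy": 1,"dz": 3,"wx": 0,"wy": -0.2,"wz": 0,"gripper": -1}]}}

```text
time_s: 10.23
eef_pos: [0.6049, -0.1893, 0.203]
tool_rot: [0.999, 0.051, 0.016, 0.009]
wrist_force: [11.6, 3.2, 8.4]
finger_gap: -0.0003
```

```bash
python3 - <<'E'
from station import readout, cams
from h import *
s=readout.sense();delta(s,'right',-.02,.195)
E
```

```text
console xy [ 0.0629 -0.1478] z 0.203 delta mm [-83.1   1.1   5.4] wz 0.14 F [11.6  3.2  8.4] t 10.2333 tilt [ 0.034 -0.016 -0.999]
```

>>> {"method": "apply_moves", "body": {"deltas": [{"dx": -9,"dy": 1,"dz": 3,"wx": 0.1,"wy": -0.3,"wz": 0.1,"gripper": -1},{"dx": -13,"dy": 1,"dz": 5,"wx": 0.1,"wy": -0.3,"wz": 0.1,"gripper": -1},{"dx": -16,"dy": 1,"dz": 5,"wx": 0.1,"wy": -0.3,"wz": 0.1,"gripper": -1},{"dx": -18,"dy": 1,"dz": 5,"wx": 0.1,"wy": -0.3,"wz": 0.1,"gripper": -1}]}}

```text
time_s: 10.57
eef_pos: [0.6009, -0.1906, 0.2034]
tool_rot: [0.999, 0.049, 0.016, 0.007]
wrist_force: [14.3, 3.1, 11.4]
finger_gap: 0.0002
```

```bash
python3 - <<'E'
from station import readout, cams
from h import *
s=readout.sense();delta(s,'right',-.02,.195)
E
```

```text
console xy [ 0.0587 -0.1488] z 0.2034 delta mm [-79.    0.5   5.9] wz 0.09 F [14.3  3.1 11.4] t 10.5667 tilt [ 0.033 -0.013 -0.999]
```

>>> {"method": "apply_moves", "body": {"deltas": [{"dx": -9,"dy": 1,"dz": 3,"wx": 0.1,"wy": -0.3,"wz": 0,"gripper": -1},{"dx": -13,"dy": 1,"dz": 5,"wx": 0.1,"wy": -0.3,"wz": 0,"gripper": -1},{"dx": -16,"dy": 1,"dz": 5,"wx": 0.1,"wy": -0.3,"wz": 0,"gripper": -1},{"dx": -18,"dy": 1,"dz": 5,"wx": 0.1,"wy": -0.3,"wz": 0,"gripper": -1}]}}

```text
time_s: 10.9
eef_pos: [0.5955, -0.1922, 0.2031]
tool_rot: [0.999, 0.051, 0.015, 0.006]
wrist_force: [13.0, 2.7, 10.8]
finger_gap: -0.0002
```

```bash
python3 - <<'E'
from station import readout, cams
from h import *
s=readout.sense();delta(s,'right',-.02,.195)
f=cams.grab_frame("side");cv2.imwrite("pics/j_s.png",cv2.resize(f["pixels"][100:250,220:390,::-1],None,fx=4,fy=4,interpolation=cv2.INTER_CUBIC))
E
```

```text
console xy [ 0.0533 -0.1499] z 0.2031 delta mm [-73.5  -0.9   5.9] wz 0.14 F [13.   2.7 10.8] t 10.9 tilt [ 0.03  -0.01  -0.999]
```

View pics/j_s.png

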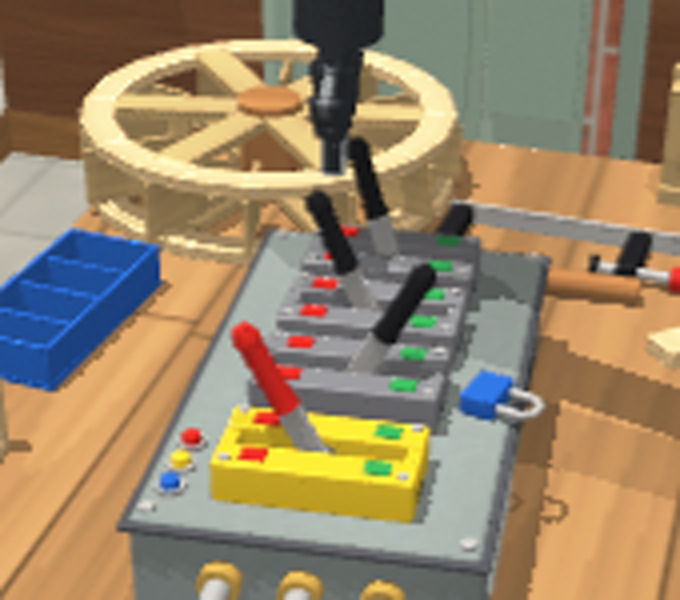

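>>> {"method": "apply_moves", "body": {"deltas": [{"dx": -11,"dy": 0,"dz": 3,"wx": 0.1,"wy": -0.3,"wz": 0,"gripper": -1},{"dx": -15,"dy": 0,"dz": 5,"wx": 0.1,"wy": -0.3,"wz": 0,"gripper": -1},{"dx": -19,"dy": 0,"dz": 5,"wx": 0.1,"wy": -0.3,"wz": 0,"gripper": -1},{"dx": -23,"dy": 0,"dz": 5,"wx": 0.1,"wy": -0.3,"wz": 0,"gripper": -1},{"dx": -27,"dy": 0,"dz": 5,"wx": 0.1,"wy": -0.3,"wz": 0,"gripper": -1},{"dx": -31,"dy": 0,"dz": 5,"wx": 0.1,"wy": -0.3,"wz": 0,"gripper": -1}]}}

```text
time_s: 11.45
eef_pos: [0.5755, -0.1946, 0.2021]
tool_rot: [0.999, 0.053, 0.012, 0.004]
wrist_force: [10.6, 2.4, 9.0]
finger_gap: -0.0001
```

```bash
python3 - <<'E'
from station import readout, cams
from h import *
s=readout.sense();delta(s,'right',-.02,.195)
E
```

```text
console xy [ 0.0331 -0.1505] z 0.2021 delta mm [-53.2  -1.4   5.8] wz 0.18 F [10.6  2.4  9. ] t 11.45 tilt [ 0.024 -0.008 -1.   ]
```

>>> {"method": "apply_moves", "body": {"deltas": [{"dx": -10,"dy": 0,"dz": 3,"wx": 0,"wy": -0.2,"wz": 0.1,"gripper": -1},{"dx": -15,"dy": 0,"dz": 5,"wx": 0,"wy": -0.2,"wz": 0.1,"gripper": -1},{"dx": -20,"dy": -1,"dz": 5,"wx": 0,"wy": -0.2,"wz": 0.1,"gripper": -1},{"dx": -25,"dy": -1,"dz": 5,"wx": 0,"wy": -0.2,"wz": 0.1,"gripper": -1},{"dx": -30,"dy": -1,"dz": 5,"wx": 0,"wy": -0.2,"wz": 0.1,"gripper": -1},{"dx": -35,"dy": -1,"dz": 5,"wx": 0,"wy": -0.2,"wz": 0.1,"gripper": -1},{"dx": -40,"dy": -1,"dz": 5,"wx": 0,"wy": -0.2,"wz": 0.1,"gripper": -1},{"dx": -45,"dy": -1,"dz": 5,"wx": 0,"wy": -0.2,"wz": 0.1,"gripper": -1}]}}

```text
time_s: 12.12
eef_pos: [0.542, -0.1978, 0.2006]
tool_rot: [0.999, 0.05, 0.014, 0.007]
wrist_force: [11.2, 1.9, 6.2]
finger_gap: -0.0001
```

```bash
python3 - <<'E'
from station import readout, cams
from h import *
s=readout.sense();delta(s,'right',-.02,.195)
E
```

```text
console xy [-0.0006 -0.1507] z 0.2006 delta mm [-19.6  -0.9   5. ] wz 0.13 F [11.2  1.9  6.2] t 12.1167 tilt [ 0.028 -0.013 -1.   ]
```

>>> {"method": "apply_moves", "body": {"deltas": [{"dx": -10,"dy": 0,"dz": 2,"wx": 0,"wy": -0.2,"wz": 0,"gripper": -1},{"dx": -15,"dy": -1,"dz": 3,"wx": 0,"wy": -0.2,"wz": 0,"gripper": -1},{"dx": -20,"dy": -1,"dz": 3,"wx": 0,"wy": -0.2,"wz": 0,"gripper": -1},{"dx": -24,"dy": -1,"dz": 3,"wx": 0,"wy": -0.2,"wz": 0,"gripper": -1},{"dx": -28,"dy": -1,"dz": 3,"wx": 0,"wy": -0.2,"wz": 0,"gripper": -1},{"dx": -32,"dy": -1,"dz": 3,"wx": 0,"wy": -0.2,"wz": 0,"gripper": -1}]}}

```text
time_s: 12.62
eef_pos: [0.5172, -0.1998, 0.1988]
tool_rot: [0.999, 0.052, 0.011, 0.01]
wrist_force: [10.0, 1.2, 0.0]
finger_gap: 0.0002
```

```bash
python3 - <<'E'
from station import readout, cams
from h import *
s=readout.sense();delta(s,'right',-.02,.195)
E
```

```text
console xy [-0.0254 -0.1504] z 0.1988 delta mm [ 5.4 -0.4  3.9] wz 0.16 F [10.   1.2  0. ] t 12.6167 tilt [ 0.023 -0.018 -1.   ]
```

Near the stop; press home as with the left one (~24 N there).

>>> {"method": "apply_moves", "body": {"deltas": [{"dx": -9,"dy": 0,"dz": 2,"wx": 0,"wy": -0.2,"wz": 0,"gripper": -1},{"dx": -12,"dy": 0,"dz": 3,"wx": 0,"wy": -0.2,"wz": 0,"gripper": -1},{"dx": -15,"dy": 0,"dz": 3,"wx": 0,"wy": -0.2,"wz": 0,"gripper": -1},{"dx": -17,"dy": 0,"dz": 3,"wx": 0,"wy": -0.2,"wz": 0,"gripper": -1}]}}

```text
time_s: 12.95
eef_pos: [0.5163, -0.2003, 0.1996]
tool_rot: [0.998, 0.054, 0.017, 0.013]
wrist_force: [21.5, 4.1, -0.7]
finger_gap: -0.0003
```

```bash
python3 - <<'E'
from station import readout, cams
from h import *
s=readout.sense();delta(s,'right',-.02,.195)
E
```

```text
console xy [-0.0264 -0.1509] z 0.1996 delta mm [ 6.3 -0.9  4.8] wz 0.22 F [21.5  4.1 -0.7] t 12.95 tilt [ 0.036 -0.025 -0.999]
```

>>> {"method": "apply_moves", "body": {"deltas": [{"dx": -14,"dy": 0,"dz": 3,"wx": 0.2,"wy": -0.3,"wz": 0.1,"gripper": -1},{"dx": -17,"dy": 0,"dz": 4,"wx": 0.2,"wy": -0.4,"wz": 0.1,"gripper": -1},{"dx": -19,"dy": 0,"dz": 4,"wx": 0.2,"wy": -0.4,"wz": 0.1,"gripper": -1},{"dx": -19,"dy": 0,"dz": 4,"wx": 0.2,"wy": -0.4,"wz": 0.1,"gripper": -1}]}}

```text
time_s: 13.28
eef_pos: [0.516, -0.2007, 0.2001]
tool_rot: [0.998, 0.053, 0.016, 0.009]
wrist_force: [21.3, 4.5, 0.0]
finger_gap: -0.0001
```

```bash
python3 - <<'E'
from station import readout, cams
from h import *
s=readout.sense();delta(s,'mid',.11,.195)
E
```

```text
console xy [-0.0267 -0.1512] z 0.2001 delta mm [138.1 -99.2   7.3] wz 0.18 F [21.3  4.5  0. ] t 13.2833 tilt [ 0.033 -0.017 -0.999]
```

>>> {"method": "apply_moves", "body": {"deltas": [{"dx": 15,"dy": 0,"dz": 4,"wx": 0.1,"wy": -0.2,"wz": 0.1,"gripper": -1},{"dx": 50,"dy": 0,"dz": 6,"wx": 0.2,"wy": -0.4,"wz": 0.18,"gripper": -1},{"dx": 90,"dy": 0,"dz": 7,"wx": 0.2,"wy": -0.4,"wz": 0.18,"gripper": -1},{"dx": 130,"dy": 0,"dz": 7,"wx": 0.2,"wy": -0.4,"wz": 0.18,"gripper": -1},{"dx": 138,"dy": -35,"dz": 7,"wx": 0.2,"wy": -0.4,"wz": 0.18,"gripper": -1},{"dx": 138,"dy": -70,"dz": 7,"wx": 0.2,"wy": -0.4,"wz": 0.18,"gripper": -1},{"dx": 138,"dy": -99,"dz": 7,"wx": 0.2,"wy": -0.4,"wz": 0.18,"gripper": -1},{"dx": 138,"dy": -99,"dz": 7,"wx": 0.2,"wy": -0.4,"wz": 0.18,"gripper": -1}]}}

```text
time_s: 13.95
eef_pos: [0.6431, -0.0768, 0.194]
tool_rot: [0.999, 0.051, -0.003, -0.002]
wrist_force: [0.0, 1.0, -0.7]
finger_gap: 0.0004
```

```bash
python3 - <<'E'
from station import readout, cams
from h import *
s=readout.sense();delta(s,'mid',.07,.195)
f=cams.grab_frame("side");cv2.imwrite("pics/k_s.png",cv2.resize(f["pixels"][100:250,220:390,::-1],None,fx=4,fy=4,interpolation=cv2.INTER_CUBIC))
E
```

```text
console xy [ 0.111  -0.0393] z 0.194 delta mm [-41.1  10.2  -0.8] wz 0.14 F [ 0.   1.  -0.7] t 13.95 tilt [-0.007  0.004 -1.   ]
```

View pics/k_s.png

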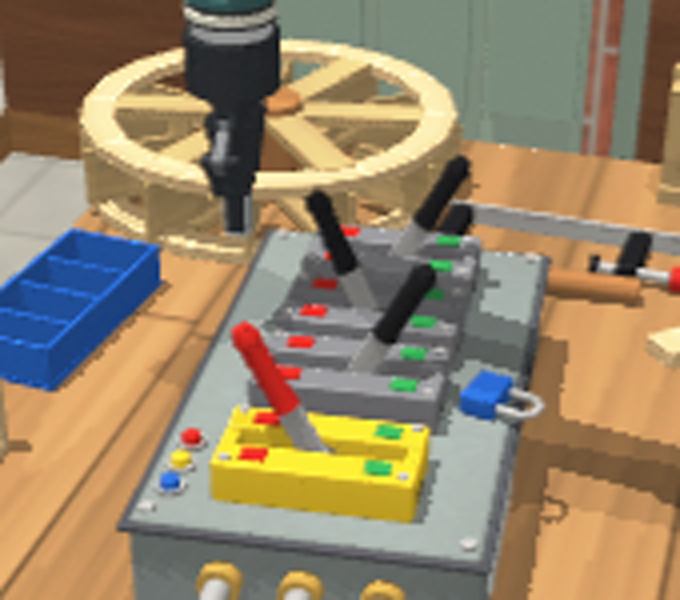

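>>> {"method": "apply_moves", "body": {"deltas": [{"dx": -5,"dy": 10,"dz": 0,"wx": 0,"wy": 0.1,"wz": 0.1,"gripper": -1},{"dx": -15,"dy": 10,"dz": 0,"wx": 0,"wy": 0.1,"wz": 0.1,"gripper": -1},{"dx": -25,"dy": 10,"dz": 0,"wx": 0,"wy": 0.1,"wz": 0.1,"gripper": -1},{"dx": -32,"dy": 10,"dz": 0,"wx": 0,"wy": 0.1,"wz": 0.1,"gripper": -1}]}}

```text
time_s: 14.33
eef_pos: [0.6098, -0.0965, 0.1948]
tool_rot: [0.999, 0.043, 0.001, -0.0]
wrist_force: [0.4, -0.4, -1.0]
finger_gap: -0.0
```

```bash
python3 - <<'E'
from station import readout, cams
from h import *
s=readout.sense();delta(s,'mid',.07,.195)
E
```

```text
console xy [ 0.0761 -0.0559] z 0.1948 delta mm [-6.2 -5.9 -0.2] wz -0.04 F [ 0.4 -0.4 -1. ] t 14.3333 tilt [ 0.002  0.001 -1.   ]
```

>>> {"method": "apply_moves", "body": {"deltas": [{"dx": -3,"dy": -5,"dz": 0,"wx": 0,"wy": 0,"wz": 0,"gripper": -1},{"dx": -6,"dy": -5,"dz": 0,"wx": 0,"wy": 0,"wz": 0,"gripper": -1},{"dx": -9,"dy": -5,"dz": 0,"wx": 0,"wy": 0,"wz": 0,"gripper": -1},{"dx": -12,"dy": -5,"dz": 0,"wx": 0,"wy": 0,"wz": 0,"gripper": -1},{"dx": -15,"dy": -5,"dz": 0,"wx": 0,"wy": 0,"wz": 0,"gripper": -1}]}}

```text
time_s: 14.75
eef_pos: [0.5985, -0.0926, 0.1961]
tool_rot: [0.999, 0.044, 0.005, 0.0]
wrist_force: [6.9, 0.7, 1.6]
finger_gap: 0.0004
```

```bash
python3 - <<'E'
from station import readout, cams
from h import *
s=readout.sense();delta(s,'mid',.07,.195)
E
```

```text
console xy [ 0.0652 -0.0509] z 0.1961 delta mm [ 4.8 -0.9  1.1] wz -0.03 F [6.9 0.7 1.6] t 14.75 tilt [ 0.01  0.   -1.  ]
```

>>> {"method": "apply_moves", "body": {"deltas": [{"dx": -7,"dy": 0,"dz": 1,"wx": 0,"wy": -0.1,"wz": 0,"gripper": -1},{"dx": -10,"dy": 0,"dz": 2,"wx": 0,"wy": -0.1,"wz": 0,"gripper": -1},{"dx": -13,"dy": 0,"dz": 2,"wx": 0,"wy": -0.2,"wz": 0,"gripper": -1},{"dx": -15,"dy": 0,"dz": 2,"wx": 0,"wy": -0.2,"wz": 0,"gripper": -1}]}}

```text
time_s: 15.08
eef_pos: [0.5915, -0.0933, 0.1973]
tool_rot: [0.999, 0.044, 0.004, 0.001]
wrist_force: [8.0, 2.6, 6.4]
finger_gap: -0.0
```

```bash
python3 - <<'E'
from station import readout, cams
from h import *
s=readout.sense();delta(s,'mid',-.02,.195)
E
```

```text
console xy [ 0.0582 -0.0511] z 0.1973 delta mm [-78.2  -1.    1.6] wz -0.01 F [8.  2.6 6.4] t 15.0833 tilt [ 0.009 -0.003 -1.   ]
```

Past its earlier lock point (0.066) at only 8 N: free now. Continue.

>>> {"method": "apply_moves", "body": {"deltas": [{"dx": -9,"dy": 0,"dz": 2,"wx": 0,"wy": -0.1,"wz": 0,"gripper": -1},{"dx": -13,"dy": 0,"dz": 3,"wx": 0,"wy": -0.2,"wz": 0,"gripper": -1},{"dx": -17,"dy": 0,"dz": 3,"wx": 0,"wy": -0.2,"wz": 0,"gripper": -1},{"dx": -20,"dy": 0,"dz": 3,"wx": 0,"wy": -0.2,"wz": 0,"gripper": -1}]}}

```text
time_s: 15.42
eef_pos: [0.5787, -0.0947, 0.1971]
tool_rot: [0.999, 0.045, 0.003, 0.003]
wrist_force: [7.1, 1.3, 4.6]
finger_gap: -0.0001
```

```bash
python3 - <<'E'
from station import readout, cams
from h import *
s=readout.sense();delta(s,'mid',-.02,.195)
E
```

```text
console xy [ 0.0452 -0.0513] z 0.1971 delta mm [-65.2  -1.3   1.8] wz 0.01 F [7.1 1.3 4.6] t 15.4167 tilt [ 0.005 -0.005 -1.   ]
```

>>> {"method": "apply_moves", "body": {"deltas": [{"dx": -9,"dy": -1,"dz": 2,"wx": 0,"wy": -0.1,"wz": 0,"gripper": -1},{"dx": -14,"dy": -1,"dz": 3,"wx": 0,"wy": -0.1,"wz": 0,"gripper": -1},{"dx": -19,"dy": -1,"dz": 3,"wx": 0,"wy": -0.1,"wz": 0,"gripper": -1},{"dx": -24,"dy": -1,"dz": 3,"wx": 0,"wy": -0.1,"wz": 0,"gripper": -1},{"dx": -29,"dy": -1,"dz": 3,"wx": 0,"wy": -0.1,"wz": 0,"gripper": -1},{"dx": -34,"dy": -1,"dz": 3,"wx": 0,"wy": -0.1,"wz": 0,"gripper": -1},{"dx": -39,"dy": -1,"dz": 3,"wx": 0,"wy": -0.1,"wz": 0,"gripper": -1},{"dx": -44,"dy": -1,"dz": 3,"wx": 0,"wy": -0.1,"wz": 0,"gripper": -1}]}}

```text
time_s: 16.08
eef_pos: [0.5424, -0.0976, 0.197]
tool_rot: [0.999, 0.046, 0.006, 0.004]
wrist_force: [7.8, 1.5, 5.8]
finger_gap: -0.0
```

```bash
python3 - <<'E'
from station import readout, cams
from h import *
s=readout.sense();delta(s,'mid',-.02,.195)
E
```

```text
console xy [ 0.0089 -0.0509] z 0.197 delta mm [-28.9  -1.    1.6] wz 0.02 F [7.8 1.5 5.8] t 16.0833 tilt [ 0.012 -0.008 -1.   ]
```

>>> {"method": "apply_moves", "body": {"deltas": [{"dx": -9,"dy": -1,"dz": 2,"wx": 0,"wy": -0.1,"wz": 0,"gripper": -1},{"dx": -14,"dy": -1,"dz": 2,"wx": 0,"wy": -0.1,"wz": 0,"gripper": -1},{"dx": -19,"dy": -1,"dz": 2,"wx": 0,"wy": -0.1,"wz": 0,"gripper": -1},{"dx": -24,"dy": -1,"dz": 2,"wx": 0,"wy": -0.1,"wz": 0,"gripper": -1},{"dx": -29,"dy": -1,"dz": 2,"wx": 0,"wy": -0.1,"wz": 0,"gripper": -1},{"dx": -33,"dy": -1,"dz": 2,"wx": 0,"wy": -0.1,"wz": 0,"gripper": -1},{"dx": -36,"dy": -1,"dz": 2,"wx": 0,"wy": -0.1,"wz": 0,"gripper": -1}]}}

```text
time_s: 16.67
eef_pos: [0.5119, -0.1003, 0.1961]
tool_rot: [0.999, 0.046, 0.007, 0.006]
wrist_force: [6.5, 0.2, -1.4]
finger_gap: -0.0002
```

```bash
python3 - <<'E'
from station import readout, cams
from h import *
s=readout.sense();delta(s,'mid',-.02,.195)
E
```

```text
console xy [-0.0217 -0.0508] z 0.1961 delta mm [ 1.7 -0.9  1.1] wz 0.03 F [ 6.5  0.2 -1.4] t 16.6667 tilt [ 0.015 -0.011 -1.   ]
```

>>> {"method": "apply_moves", "body": {"deltas": [{"dx": -7,"dy": -1,"dz": 1,"wx": 0,"wy": -0.1,"wz": 0,"gripper": -1},{"dx": -11,"dy": -1,"dz": 2,"wx": 0,"wy": -0.1,"wz": 0,"gripper": -1},{"dx": -14,"dy": -1,"dz": 2,"wx": 0,"wy": -0.2,"wz": 0,"gripper": -1},{"dx": -17,"dy": -1,"dz": 2,"wx": 0,"wy": -0.2,"wz": 0,"gripper": -1}]}}

```text
time_s: 17.0
eef_pos: [0.5087, -0.101, 0.1975]
tool_rot: [0.999, 0.047, 0.012, 0.009]
wrist_force: [19.4, 2.8, -0.0]
finger_gap: 0.0002
```

```bash
python3 - <<'E'
from station import readout, cams
from h import *
s=readout.sense();delta(s,'mid',-.02,.195)
E
```

```text
console xy [-0.025  -0.0513] z 0.1975 delta mm [ 5.  -1.3  2.6] wz 0.05 F [19.4  2.8 -0. ] t 17.0 tilt [ 0.025 -0.017 -1.   ]
```

>>> {"method": "apply_moves", "body": {"deltas": [{"dx": -13,"dy": -1,"dz": 2,"wx": 0.1,"wy": -0.2,"wz": 0,"gripper": -1},{"dx": -16,"dy": -1,"dz": 3,"wx": 0.2,"wy": -0.3,"wz": 0,"gripper": -1},{"dx": -19,"dy": -1,"dz": 3,"wx": 0.2,"wy": -0.3,"wz": 0,"gripper": -1},{"dx": -20,"dy": -1,"dz": 3,"wx": 0.2,"wy": -0.3,"wz": 0,"gripper": -1}]}}

```text
time_s: 17.33
eef_pos: [0.5076, -0.1017, 0.1992]
tool_rot: [0.999, 0.048, 0.017, 0.004]
wrist_force: [23.9, 3.7, -4.0]
finger_gap: -0.0004
```

```bash
python3 - <<'E'
from station import readout, cams
from h import *
s=readout.sense();delta(s,'main',.11,.195)
E
```

```text
console xy [-0.0261 -0.0519] z 0.1992 delta mm [ 137.4 -216.     6.7] wz 0.08 F [23.9  3.7 -4. ] t 17.3333 tilt [ 0.035 -0.007 -0.999]
```

>>> {"method": "apply_moves", "body": {"deltas": [{"dx": 15,"dy": -1,"dz": 3,"wx": 0.1,"wy": -0.2,"wz": 0.1,"gripper": -1},{"dx": 50,"dy": -1,"dz": 5,"wx": 0.1,"wy": -0.4,"wz": 0.1,"gripper": -1},{"dx": 90,"dy": -1,"dz": 6,"wx": 0.1,"wy": -0.4,"wz": 0.1,"gripper": -1},{"dx": 130,"dy": -1,"dz": 6,"wx": 0.1,"wy": -0.4,"wz": 0.1,"gripper": -1},{"dx": 140,"dy": -40,"dz": 6,"wx": 0.1,"wy": -0.4,"wz": 0.1,"gripper": -1},{"dx": 140,"dy": -75,"dz": 6,"wx": 0.1,"wy": -0.4,"wz": 0.1,"gripper": -1},{"dx": 140,"dy": -105,"dz": 6,"wx": 0.1,"wy": -0.4,"wz": 0.1,"gripper": -1},{"dx": 140,"dy": -130,"dz": 6,"wx": 0.1,"wy": -0.4,"wz": 0.1,"gripper": -1}]}}

```text
time_s: 18.0
eef_pos: [0.6343, 0.0445, 0.196]
tool_rot: [0.999, 0.045, -0.001, 0.0]
wrist_force: [-0.4, -0.1, -0.8]
finger_gap: -0.0
```

```bash
python3 - <<'E'
from station import readout, cams
from h import *
s=readout.sense();delta(s,'main',.11,.195)
f=cams.grab_frame("side");cv2.imwrite("pics/l_s.png",cv2.resize(f["pixels"][100:250,220:390,::-1],None,fx=4,fy=4,interpolation=cv2.INTER_CUBIC))
f=cams.grab_frame("scene");cv2.imwrite("pics/l_c.png",cv2.resize(f["pixels"][180:310,210:420,::-1],None,fx=3.8,fy=3.8,interpolation=cv2.INTER_CUBIC))
E
```

```text
console xy [0.1131 0.0824] z 0.196 delta mm [ -3.1 -82.6   1. ] wz 0.01 F [-0.4 -0.1 -0.8] t 18.0 tilt [-0.002 -0.001 -1.   ]
```

View pics/l_s.png

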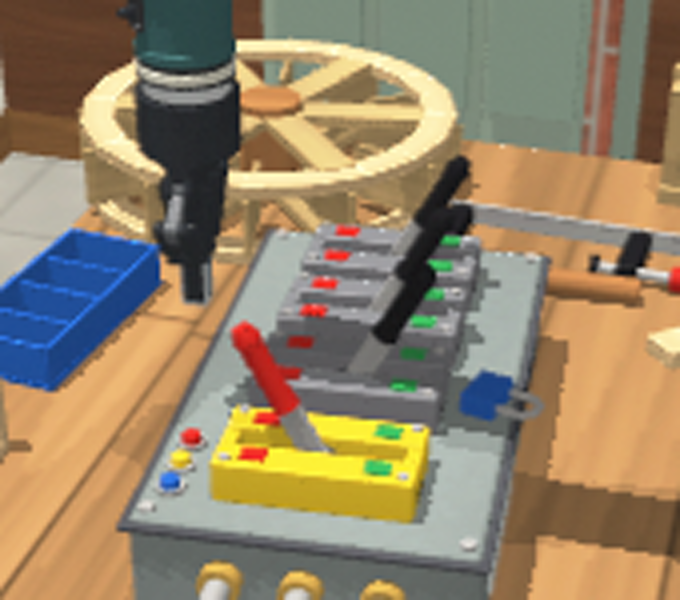

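View pics/l_c.png

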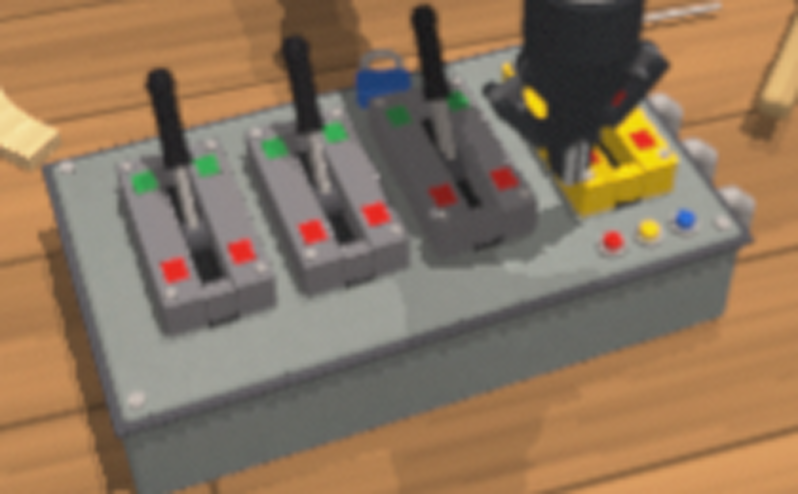

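All three black levers lie parallel at the near stops in both views: side-crop tips at about (458,165), (460,215) and (428,272). On to the main.

>>> {"method": "apply_moves", "body": {"deltas": [{"dx": -3,"dy": -30,"dz": 1,"wx": 0,"wy": 0,"wz": 0,"gripper": -1},{"dx": -3,"dy": -60,"dz": 1,"wx": 0,"wy": 0,"wz": 0,"gripper": -1},{"dx": -3,"dy": -78,"dz": 1,"wx": 0,"wy": 0,"wz": 0,"gripper": -1},{"dx": -3,"dy": -78,"dz": 1,"wx": 0,"wy": 0,"wz": 0,"gripper": -1},{"dx": -3,"dy": -78,"dz": 1,"wx": 0,"wy": 0,"wz": 0,"gripper": -1}]}}

```text
time_s: 18.52
eef_pos: [0.6231, 0.1268, 0.1947]
tool_rot: [0.999, 0.05, -0.002, -0.001]
wrist_force: [0.1, -1.3, -0.7]
finger_gap: -0.0002
```

```bash
python3 - <<'E'
from station import readout, cams
from h import *
s=readout.sense();delta(s,'main',.07,.195)
E
```

```text
console xy [0.1094 0.1653] z 0.1947 delta mm [-39.4  -0.1  -0.2] wz 0.12 F [ 0.1 -1.3 -0.7] t 18.5167 tilt [-0.004  0.002 -1.   ]
```

>>> {"method": "apply_moves", "body": {"deltas": [{"dx": -12,"dy": 0,"dz": 0,"wx": 0,"wy": 0,"wz": 0.1,"gripper": -1},{"dx": -24,"dy": 0,"dz": 0,"wx": 0,"wy": 0,"wz": 0.1,"gripper": -1},{"dx": -32,"dy": 0,"dz": 0,"wx": 0,"wy": 0,"wz": 0.1,"gripper": -1},{"dx": -36,"dy": 0,"dz": 0,"wx": 0,"wy": 0,"wz": 0.1,"gripper": -1},{"dx": -39,"dy": 0,"dz": 0,"wx": 0,"wy": 0,"wz": 0.1,"gripper": -1},{"dx": -42,"dy": 0,"dz": 0,"wx": 0,"wy": 0,"wz": 0.1,"gripper": -1},{"dx": -45,"dy": 0,"dz": 0,"wx": 0,"wy": 0,"wz": 0.1,"gripper": -1}]}}

```text
time_s: 19.1
eef_pos: [0.5854, 0.1203, 0.1974]
tool_rot: [0.999, 0.044, 0.006, -0.0]
wrist_force: [9.9, -1.0, 3.3]
finger_gap: -0.0001
```

```bash
python3 - <<'E'
from station import readout, cams
from h import *
s=readout.sense();delta(s,'main',.07,.195)
E
```

```text
console xy [0.0712 0.1623] z 0.1974 delta mm [-1.3 -2.7  2.4] wz -0.01 F [ 9.9 -1.   3.3] t 19.1 tilt [ 0.012  0.001 -1.   ]
```

>>> {"method": "apply_moves", "body": {"deltas": [{"dx": -8,"dy": -1,"dz": 1,"wx": 0,"wy": -0.1,"wz": 0,"gripper": -1},{"dx": -11,"dy": -2,"dz": 2,"wx": 0,"wy": -0.1,"wz": 0,"gripper": -1},{"dx": -14,"dy": -2,"dz": 3,"wx": 0,"wy": -0.2,"wz": 0,"gripper": -1},{"dx": -16,"dy": -2,"dz": 3,"wx": 0,"wy": -0.2,"wz": 0,"gripper": -1}]}}

```text
time_s: 19.43
eef_pos: [0.5814, 0.1199, 0.1995]
tool_rot: [0.999, 0.043, 0.01, -0.0]
wrist_force: [12.6, 1.0, 10.7]
finger_gap: 0.0001
```

```bash
python3 - <<'E'
from station import readout, cams
from h import *
s=readout.sense();delta(s,'main',-.02,.195)
E
```

```text
console xy [0.0672 0.1622] z 0.1995 delta mm [-87.3  -2.4   2.8] wz -0.04 F [12.6  1.  10.7] t 19.4333 tilt [ 0.02   0.001 -1.   ]
```

>>> {"method": "apply_moves", "body": {"deltas": [{"dx": -9,"dy": -1,"dz": 1,"wx": 0,"wy": -0.1,"wz": 0,"gripper": -1},{"dx": -12,"dy": -2,"dz": 3,"wx": 0,"wy": -0.2,"wz": 0,"gripper": -1},{"dx": -15,"dy": -2,"dz": 3,"wx": 0,"wy": -0.2,"wz": 0,"gripper": -1},{"dx": -17,"dy": -2,"dz": 3,"wx": 0,"wy": -0.2,"wz": 0,"gripper": -1}]}}

```text
time_s: 19.77
eef_pos: [0.5762, 0.1199, 0.2014]
tool_rot: [0.999, 0.042, 0.014, -0.0]
wrist_force: [12.2, 1.0, 10.7]
finger_gap: -0.0
```

```bash
python3 - <<'E'
from station import readout, cams
from h import *
s=readout.sense();delta(s,'main',-.02,.195)
E
```

```text
console xy [0.062  0.1627] z 0.2014 delta mm [-82.2  -1.8   4.2] wz -0.07 F [12.2  1.  10.7] t 19.7667 tilt [ 0.027  0.001 -1.   ]
```

>>> {"method": "apply_moves", "body": {"deltas": [{"dx": -9,"dy": -1,"dz": 2,"wx": 0,"wy": -0.2,"wz": 0,"gripper": -1},{"dx": -13,"dy": -1,"dz": 4,"wx": 0,"wy": -0.3,"wz": 0,"gripper": -1},{"dx": -16,"dy": -1,"dz": 4,"wx": 0,"wy": -0.3,"wz": 0,"gripper": -1},{"dx": -19,"dy": -1,"dz": 4,"wx": 0,"wy": -0.3,"wz": 0,"gripper": -1}]}}

```text
time_s: 20.1
eef_pos: [0.5678, 0.1196, 0.2016]
tool_rot: [0.999, 0.041, 0.012, -0.001]
wrist_force: [10.1, 1.6, 7.6]
finger_gap: 0.0001
```

```bash
python3 - <<'E'
from station import readout, cams
from h import *
s=readout.sense();delta(s,'main',-.02,.195)
E
```

```text
console xy [0.0537 0.1631] z 0.2016 delta mm [-73.8  -1.2   4.8] wz -0.1 F [10.1  1.6  7.6] t 20.1 tilt [ 0.023  0.002 -1.   ]
```

>>> {"method": "apply_moves", "body": {"deltas": [{"dx": -10,"dy": 0,"dz": 2,"wx": 0,"wy": -0.2,"wz": 0,"gripper": -1},{"dx": -15,"dy": -1,"dz": 4,"wx": 0,"wy": -0.3,"wz": 0,"gripper": -1},{"dx": -19,"dy": -1,"dz": 4,"wx": 0,"wy": -0.3,"wz": 0,"gripper": -1},{"dx": -24,"dy": -1,"dz": 4,"wx": 0,"wy": -0.3,"wz": 0,"gripper": -1},{"dx": -29,"dy": -1,"dz": 4,"wx": 0,"wy": -0.3,"wz": 0,"gripper": -1},{"dx": -34,"dy": -1,"dz": 4,"wx": 0,"wy": -0.3,"wz": 0,"gripper": -1}]}}

```text
time_s: 20.6
eef_pos: [0.5426, 0.118, 0.2005]
tool_rot: [0.999, 0.04, 0.008, -0.001]
wrist_force: [7.8, 1.5, 5.6]
finger_gap: 0.0
```

```bash
python3 - <<'E'
from station import readout, cams
from h import *
s=readout.sense();delta(s,'main',-.02,.195)
E
```

```text
console xy [0.0284 0.1638] z 0.2005 delta mm [-48.5  -0.7   4.8] wz -0.12 F [7.8 1.5 5.6] t 20.6 tilt [ 0.015  0.002 -1.   ]
```

>>> {"method": "apply_moves", "body": {"deltas": [{"dx": -10,"dy": 0,"dz": 3,"wx": 0,"wy": -0.1,"wz": 0,"gripper": -1},{"dx": -15,"dy": 0,"dz": 4,"wx": 0,"wy": -0.2,"wz": -0.1,"gripper": -1},{"dx": -20,"dy": 0,"dz": 5,"wx": 0,"wy": -0.2,"wz": -0.1,"gripper": -1},{"dx": -25,"dy": 0,"dz": 5,"wx": 0,"wy": -0.2,"wz": -0.1,"gripper": -1},{"dx": -30,"dy": 0,"dz": 5,"wx": 0,"wy": -0.2,"wz": -0.1,"gripper": -1},{"dx": -35,"dy": 0,"dz": 5,"wx": 0,"wy": -0.2,"wz": -0.1,"gripper": -1},{"dx": -40,"dy": 0,"dz": 5,"wx": 0,"wy": -0.2,"wz": -0.1,"gripper": -1},{"dx": -45,"dy": 0,"dz": 5,"wx": 0,"wy": -0.2,"wz": -0.1,"gripper": -1}]}}

```text
time_s: 21.27
eef_pos: [0.5065, 0.1147, 0.1978]
tool_rot: [0.999, 0.043, 0.008, -0.001]
wrist_force: [9.6, 1.5, -3.2]
finger_gap: -0.0003
```

```bash
python3 - <<'E'
from station import readout, cams
from h import *
s=readout.sense();delta(s,'main',-.02,.195)
E
```

```text
console xy [-0.0079  0.1637] z 0.1978 delta mm [-12.2  -1.2   2.6] wz -0.04 F [ 9.6  1.5 -3.2] t 21.2667 tilt [ 0.016  0.003 -1.   ]
```

>>> {"method": "apply_moves", "body": {"deltas": [{"dx": -9,"dy": 0,"dz": 2,"wx": 0,"wy": -0.1,"wz": 0,"gripper": -1},{"dx": -14,"dy": 0,"dz": 3,"wx": 0,"wy": -0.2,"wz": 0,"gripper": -1},{"dx": -18,"dy": 0,"dz": 3,"wx": 0,"wy": -0.2,"wz": 0,"gripper": -1},{"dx": -21,"dy": 0,"dz": 3,"wx": 0,"wy": -0.2,"wz": 0,"gripper": -1},{"dx": -24,"dy": 0,"dz": 3,"wx": 0,"wy": -0.2,"wz": 0,"gripper": -1}]}}

```text
time_s: 21.68
eef_pos: [0.4904, 0.1122, 0.1967]
tool_rot: [0.999, 0.042, 0.008, -0.001]
wrist_force: [12.5, 0.7, -0.8]
finger_gap: -0.0001
```

```bash
python3 - <<'E'
from station import readout, cams
from h import *
s=readout.sense();delta(s,'main',-.02,.195)
E
```

```text
console xy [-0.0241  0.1628] z 0.1967 delta mm [ 4.  -2.3  1.7] wz -0.07 F [12.5  0.7 -0.8] t 21.6833 tilt [ 0.015  0.002 -1.   ]
```

>>> {"method": "apply_moves", "body": {"deltas": [{"dx": -10,"dy": -1,"dz": 1,"wx": 0,"wy": -0.1,"wz": 0,"gripper": -1},{"dx": -13,"dy": -1,"dz": 2,"wx": 0,"wy": -0.2,"wz": 0,"gripper": -1},{"dx": -16,"dy": -1,"dz": 2,"wx": 0,"wy": -0.2,"wz": 0,"gripper": -1},{"dx": -18,"dy": -1,"dz": 2,"wx": 0,"wy": -0.2,"wz": 0,"gripper": -1},{"dx": -18,"dy": -1,"dz": 2,"wx": 0,"wy": -0.2,"wz": 0,"gripper": -1}]}}

```text
time_s: 22.1
eef_pos: [0.4888, 0.1118, 0.1994]
tool_rot: [0.999, 0.041, 0.016, -0.001]
wrist_force: [17.1, -1.0, 0.4]
finger_gap: -0.0
```

```bash
python3 - <<'E'
from station import readout, cams
from h import *
s=readout.sense();delta(s,'main',-.02,.195)
E
```

```text
console xy [-0.0257  0.1625] z 0.1994 delta mm [ 5.6 -2.6  4.5] wz -0.1 F [17.1 -1.   0.4] t 22.1 tilt [ 0.032  0.004 -0.999]
```

>>> {"method": "apply_moves", "body": {"deltas": [{"dx": -12,"dy": -1,"dz": 2,"wx": 0,"wy": -0.3,"wz": 0,"gripper": -1},{"dx": -16,"dy": -1,"dz": 4,"wx": 0,"wy": -0.4,"wz": 0,"gripper": -1},{"dx": -20,"dy": -1,"dz": 4,"wx": 0,"wy": -0.4,"wz": 0,"gripper": -1},{"dx": -21,"dy": -1,"dz": 4,"wx": 0,"wy": -0.4,"wz": 0,"gripper": -1}]}}

```text
time_s: 22.43
eef_pos: [0.4878, 0.1115, 0.2009]
tool_rot: [0.999, 0.039, 0.02, -0.001]
wrist_force: [22.7, 0.5, 0.4]
finger_gap: 0.0
```

```bash
python3 - <<'E'
from station import readout, cams
from h import *
s=readout.sense();delta(s,'main',.11,.195)
E
```

```text
console xy [-0.0267  0.1623] z 0.2009 delta mm [136.3  -4.4  11.3] wz -0.14 F [22.7  0.5  0.4] t 22.4333 tilt [ 0.039  0.004 -0.999]
```

>>> {"method": "apply_moves", "body": {"deltas": [{"dx": 15,"dy": 0,"dz": 3,"wx": 0,"wy": -0.2,"wz": 0,"gripper": -1},{"dx": 50,"dy": 0,"dz": 3,"wx": 0,"wy": -0.4,"wz": -0.1,"gripper": -1},{"dx": 90,"dy": 0,"dz": 3,"wx": 0,"wy": -0.4,"wz": -0.1,"gripper": -1},{"dx": 130,"dy": 0,"dz": -20,"wx": 0,"wy": -0.4,"wz": -0.1,"gripper": -1},{"dx": 160,"dy": 0,"dz": -50,"wx": 0,"wy": -0.4,"wz": -0.1,"gripper": -1},{"dx": 190,"dy": 0,"dz": -80,"wx": 0,"wy": -0.4,"wz": -0.1,"gripper": -1},{"dx": 200,"dy": 0,"dz": -100,"wx": 0,"wy": -0.4,"wz": -0.1,"gripper": -1},{"dx": 200,"dy": 0,"dz": -100,"wx": 0,"wy": -0.4,"wz": -0.1,"gripper": -1}]}}

```text
time_s: 23.1
eef_pos: [0.6901, 0.1251, 0.3152]
tool_rot: [0.999, 0.042, 0.009, -0.001]
wrist_force: [0.7, -0.8, 1.7]
finger_gap: -0.0002
```

```bash
python3 - <<'E'
from station import readout, cams
from h import *
s=readout.sense();delta(s,'main',.11,.195)
b=f=cams.grab_frame("side");cv2.imwrite("pics/m_s.png",cv2.resize(f["pixels"][100:250,220:390,::-1],None,fx=4,fy=4,interpolation=cv2.INTER_CUBIC))
cv2.imwrite("pics/m_sf.png",f["pixels"][:,:,::-1])
a=f=cams.grab_frame("scene");cv2.imwrite("pics/m_c.png",cv2.resize(f["pixels"][180:310,210:420,::-1],None,fx=3.8,fy=3.8,interpolation=cv2.INTER_CUBIC))
cv2.imwrite("pics/m_cf.png",f["pixels"][:,:,::-1])
# expected tip centre for fully off and 3deg short, projected into crops
for l in LY:
  for d in (0,np.radians(3)):
    th=.49-d; r=.120
    X=np.r_[con2w(-r*np.sin(th),LY[l]),.115+r*np.cos(th)]
    print(l,round(d,3),"side crop",((project(b,X)[0]-[220,100])*4).round(0),"scene crop",((project(a,X)[0]-[210,180])*3.8).round(0))
E
```

```text
console xy [0.1759 0.1576] z 0.3152 delta mm [-68.2  -7.  119. ] wz -0.06 F [ 0.7 -0.8  1.7] t 23.1 tilt [ 0.018  0.002 -1.   ]
left 0 side crop [425. 272.] scene crop [421.  13.]
left 0.052 side crop [418. 268.] scene crop [424.  14.]
mid 0 side crop [443. 215.] scene crop [293.  44.]
mid 0.052 side crop [437. 211.] scene crop [295.  46.]
right 0 side crop [460. 163.] scene crop [158.  77.]
right 0.052 side crop [453. 160.] scene crop [159.  79.]
main 0 side crop [400. 348.] scene crop [562. -21.]
main 0.052 side crop [393. 344.] scene crop [565. -20.]
```

View pics/m_s.png

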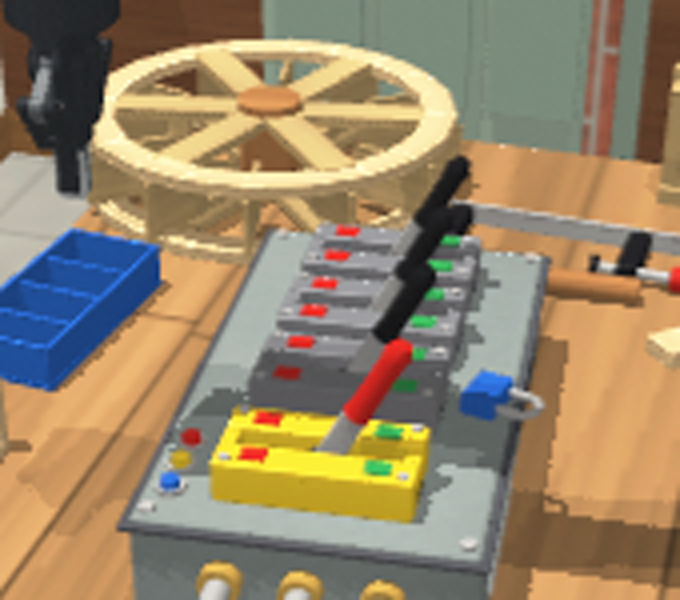

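View pics/m_c.png

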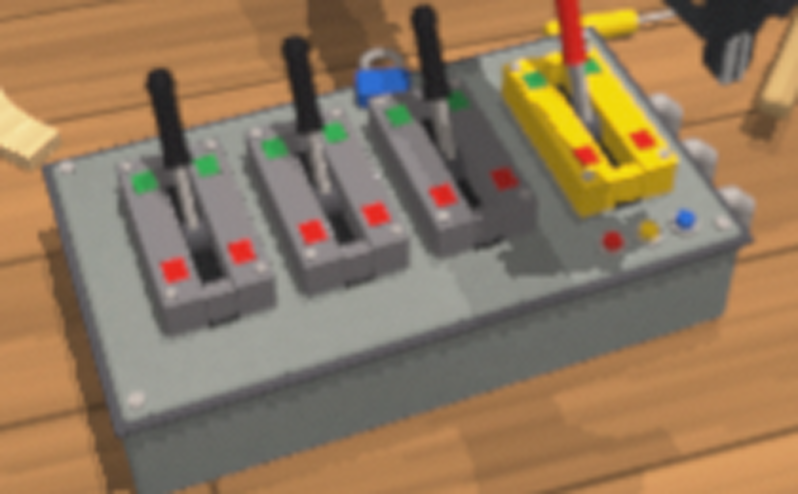

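View pics/m_cf.png

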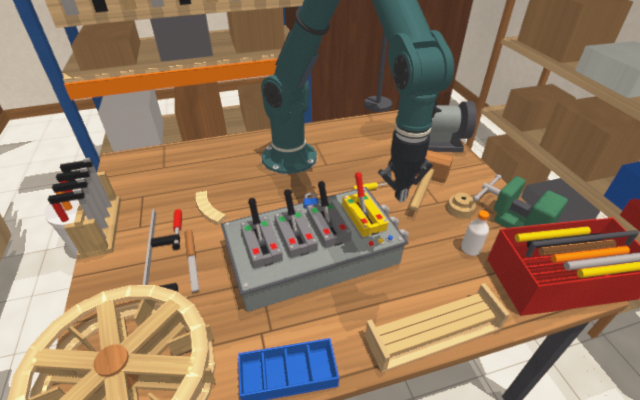

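>>> {"method": "apply_moves", "body": {"deltas": [{"dx": 0,"dy": 0,"dz": 0,"wx": 0,"wy": 0,"wz": 0,"gripper": -1},{"dx": 0,"dy": 0,"dz": 0,"wx": 0,"wy": 0,"wz": 0,"gripper": -1},{"dx": 0,"dy": 0,"dz": 0,"wx": 0,"wy": 0,"wz": 0,"gripper": -1},{"dx": 0,"dy": 0,"dz": 0,"wx": 0,"wy": 0,"wz": 0,"gripper": -1}]}}

```text
time_s: 23.53
eef_pos: [0.683, 0.125, 0.3088]
tool_rot: [0.999, 0.042, 0.002, -0.0]
wrist_force: [0.7, 0.3, -0.6]
finger_gap: -0.0002
```

```bash
python3 -c "
from station import readout,arm
print(readout.sense()['wrist_force']);print(arm.finish_job())"
```

```text
[ 0.69473212  0.26384074 -0.62021156]
the job is handed in; nothing more can be done
None
```

All four levers are pulled fully off, and I handed the job in at about 23.5 s of the 72 s allowed.

**Order:** I hooked each lever from behind with the shut fingers. The left lever went first, so it is the feed. The mid one stopped dead at about 17 N, so I backed off. The right one went next (the saw), then the mid (the extractor), and the red main last.

**Forces:** I pressed each lever home against its stop at 21–24 N. The highest wrist force I read on any lever was about 25 N, against the 40 N limit. Force is only reported at the end of each move, so brief peaks in between were not seen.

**Last checks:**
- **Lever positions:** In the final side view, the left, right and red lever tips are within about 1 pixel of where fully-off levers should appear. The mid tip overlaps the black clamp behind it there, so for that one I relied on the scene view, where it matches. The side view resolves only about 3 mm per pixel.
- **Interlock:** The red main moved freely, which confirms the three black levers were within 1.5 degrees of their stops. The main itself rests on the picture and the stop force only.
- **Bench and arm:** In the scene picture the other things look undisturbed. The arm was clear of everything, with wrist force under 1 N.

No check failed or disagreed. The right lever needed about 10–14 N to move, against the 6 N stated.

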